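# Charge the wax melter with a scoop

### The job

Using the scoop, load at least three of the five wax nuggets from the steel tray into the wax melter, then close the melter's lid fully and leave the scoop standing flat on the bench. Do not touch the wax with the fingers; any nuggets you do not load must stay in the tray. Do not press the scoop hard into the thin tray or melter, and leave the other things on the bench where they are.

Things in the scene. Friction and masses are not known exactly. Their poses are not given: they have to be found in the camera images.
- scoop: scoop, wooden handle. Origin under its floor; x to the open lip, z up. Floor 2 mm thick, 98 mm wide, from x=-40 mm (back wall 32 mm high) to the lip at x=+45 mm; side walls 30 mm high to x=-2, 16 mm to x=+20 mm, then a rim 3.5 mm above the floor. Handle bar 18 mm wide, 22 mm thick, x=-40 to -136 mm, rising backwards at 15 degrees, axis 51 to 77 mm above the underside
- scoop_grip (a point): point in the middle of the scoop's handle where it is best gripped across its 18 mm width: 72 mm behind the scoop's origin, 60 mm above its underside
- scoop_lip (a point): middle of the scoop's lip, underside: 45 mm ahead of the scoop's origin
- tray: fixed steel trough with the nuggets; origin in its underside, z up, x along it to its ramp end. Floor top at 4 mm, flat from x=-120 to +95 mm, then a steep end ramp leans out at 59 degrees to 60 mm high at x=+128 mm. Side walls 60 mm high, inner faces at y=+-58 mm; end wall at x=-122 mm 20 mm high. Nuggets start between x=-10 and +90 mm
- tray_ramp_foot (a point): where tray floor and ramp meet, middle of the width, on the floor's top (x=+95 mm, z=4 mm in the tray's frame)
- melter: fixed square wax melter, an open grey box 140 x 140 mm, 85 mm high, walls and floor 6 mm; origin at the centre of its underside, z up, its front (dial) faces its own -x, its lid is hinged on the rim of its +x side
- melter_lid (a joint): angle of the melter's hinged lid in rad: 0 closed, about 1.7 standing open; the hinge is stiff, so the lid stays where it is left. The lid is a steel plate 140 x 140 x 8 mm
- melter_lid_hinge (a point): middle of the lid's hinge line, on the melter's +x rim (lid's underside); the hinge line runs along the melter's y
- melter_lid_handle (a point): end of the round knob on the outside of the lid: 110 mm from the hinge line, 35 mm out from the lid's outer face
- maquette: bystander: small plaster penguin model, 60 mm across, 97 mm tall, origin under its base
- bowl: bystander: black rubber mixing bowl, 68 mm across, 30 mm tall, origin under its base
- sanding_block: bystander: cork sanding block 35 x 50 x 24 mm, origin under its base
- glue_bottle: bystander: white bottle, 66 mm across, 190 mm tall, origin under its base
- tin: bystander: tin can, 90 mm across, 70 mm tall, origin under its base
- modelling_tool: bystander: spatula lying on the bench, beyond the working area
- nugget0: lump of cream casting wax, three merged rounded lobes, about 24 x 19 mm and 18 mm thick, 12 g; origin at its middle (9.5 mm above what it lies on as it starts); rolls a little
- nugget1: lump of cream casting wax, three merged rounded lobes, about 24 x 19 mm and 18 mm thick, 12 g; origin at its middle (9.5 mm above what it lies on as it starts); rolls a little
- nugget2: lump of cream casting wax, three merged rounded lobes, about 24 x 19 mm and 18 mm thick, 12 g; origin at its middle (9.5 mm above what it lies on as it starts); rolls a little
- nugget3: lump of cream casting wax, three merged rounded lobes, about 24 x 19 mm and 18 mm thick, 12 g; origin at its middle (9.5 mm above what it lies on as it starts); rolls a little
- nugget4: lump of cream casting wax, three merged rounded lobes, about 24 x 19 mm and 18 mm thick, 12 g; origin at its middle (9.5 mm above what it lies on as it starts); rolls a little

How it is judged:
On the way:
1. at least one nugget carried up in the gripped scoop, clear above the bench (contact force between the fingers and scoop above 1 N and ((distance between nugget0 and scoop below 0.07 m and height (world z) of nugget0 above 0.09 m) or (distance between nugget1 and scoop below 0.07 m and height (world z) of nugget1 above 0.09 m) or (distance between nugget2 and scoop below 0.07 m and height (world z) of nugget2 above 0.09 m) or (distance between nugget3 and scoop below 0.07 m and height (world z) of nugget3 above 0.09 m) or (distance between nugget4 and scoop below 0.07 m and height (world z) of nugget4 above 0.09 m))), for 0.1 s.
At the end, for the whole second after the job is handed in: At least three nuggets lie inside the melter below its rim and every other nugget lies in the tray; the lid is closed to within 0.06 rad; the scoop stands on the bench on its floor (within 12 mm of it, tilted less than 0.15 rad); all at rest ((((x of nugget0 in the frame of melter between -0.064 and 0.064 m and y of nugget0 in the frame of melter between -0.064 and 0.064 m and z of nugget0 in the frame of melter between 0 and 0.075 m) and (x of nugget1 in the frame of melter between -0.064 and 0.064 m and y of nugget1 in the frame of melter between -0.064 and 0.064 m and z of nugget1 in the frame of melter between 0 and 0.075 m) and (x of nugget2 in the frame of melter between -0.064 and 0.064 m and y of nugget2 in the frame of melter between -0.064 and 0.064 m and z of nugget2 in the frame of melter between 0 and 0.075 m)) or ((x of nugget0 in the frame of melter between -0.064 and 0.064 m and y of nugget0 in the frame of melter between -0.064 and 0.064 m and z of nugget0 in the frame of melter between 0 and 0.075 m) and (x of nugget1 in the frame of melter between -0.064 and 0.064 m and y of nugget1 in the frame of melter between -0.064 and 0.064 m and z of nugget1 in the frame of melter between 0 and 0.075 m) and (x of nugget3 in the frame of melter between -0.064 and 0.064 m and y of nugget3 in the frame of melter between -0.064 and 0.064 m and z of nugget3 in the frame of melter between 0 and 0.075 m)) or ((x of nugget0 in the frame of melter between -0.064 and 0.064 m and y of nugget0 in the frame of melter between -0.064 and 0.064 m and z of nugget0 in the frame of melter between 0 and 0.075 m) and (x of nugget1 in the frame of melter between -0.064 and 0.064 m and y of nugget1 in the frame of melter between -0.064 and 0.064 m and z of nugget1 in the frame of melter between 0 and 0.075 m) and (x of nugget4 in the frame of melter between -0.064 and 0.064 m and y of nugget4 in the frame of melter between -0.064 and 0.064 m and z of nugget4 in the frame of melter between 0 and 0.075 m)) or ((x of nugget0 in the frame of melter between -0.064 and 0.064 m and y of nugget0 in the frame of melter between -0.064 and 0.064 m and z of nugget0 in the frame of melter between 0 and 0.075 m) and (x of nugget2 in the frame of melter between -0.064 and 0.064 m and y of nugget2 in the frame of melter between -0.064 and 0.064 m and z of nugget2 in the frame of melter between 0 and 0.075 m) and (x of nugget3 in the frame of melter between -0.064 and 0.064 m and y of nugget3 in the frame of melter between -0.064 and 0.064 m and z of nugget3 in the frame of melter between 0 and 0.075 m)) or ((x of nugget0 in the frame of melter between -0.064 and 0.064 m and y of nugget0 in the frame of melter between -0.064 and 0.064 m and z of nugget0 in the frame of melter between 0 and 0.075 m) and (x of nugget2 in the frame of melter between -0.064 and 0.064 m and y of nugget2 in the frame of melter between -0.064 and 0.064 m and z of nugget2 in the frame of melter between 0 and 0.075 m) and (x of nugget4 in the frame of melter between -0.064 and 0.064 m and y of nugget4 in the frame of melter between -0.064 and 0.064 m and z of nugget4 in the frame of melter between 0 and 0.075 m)) or ((x of nugget0 in the frame of melter between -0.064 and 0.064 m and y of nugget0 in the frame of melter between -0.064 and 0.064 m and z of nugget0 in the frame of melter between 0 and 0.075 m) and (x of nugget3 in the frame of melter between -0.064 and 0.064 m and y of nugget3 in the frame of melter between -0.064 and 0.064 m and z of nugget3 in the frame of melter between 0 and 0.075 m) and (x of nugget4 in the frame of melter between -0.064 and 0.064 m and y of nugget4 in the frame of melter between -0.064 and 0.064 m and z of nugget4 in the frame of melter between 0 and 0.075 m)) or ((x of nugget1 in the frame of melter between -0.064 and 0.064 m and y of nugget1 in the frame of melter between -0.064 and 0.064 m and z of nugget1 in the frame of melter between 0 and 0.075 m) and (x of nugget2 in the frame of melter between -0.064 and 0.064 m and y of nugget2 in the frame of melter between -0.064 and 0.064 m and z of nugget2 in the frame of melter between 0 and 0.075 m) and (x of nugget3 in the frame of melter between -0.064 and 0.064 m and y of nugget3 in the frame of melter between -0.064 and 0.064 m and z of nugget3 in the frame of melter between 0 and 0.075 m)) or ((x of nugget1 in the frame of melter between -0.064 and 0.064 m and y of nugget1 in the frame of melter between -0.064 and 0.064 m and z of nugget1 in the frame of melter between 0 and 0.075 m) and (x of nugget2 in the frame of melter between -0.064 and 0.064 m and y of nugget2 in the frame of melter between -0.064 and 0.064 m and z of nugget2 in the frame of melter between 0 and 0.075 m) and (x of nugget4 in the frame of melter between -0.064 and 0.064 m and y of nugget4 in the frame of melter between -0.064 and 0.064 m and z of nugget4 in the frame of melter between 0 and 0.075 m)) or ((x of nugget1 in the frame of melter between -0.064 and 0.064 m and y of nugget1 in the frame of melter between -0.064 and 0.064 m and z of nugget1 in the frame of melter between 0 and 0.075 m) and (x of nugget3 in the frame of melter between -0.064 and 0.064 m and y of nugget3 in the frame of melter between -0.064 and 0.064 m and z of nugget3 in the frame of melter between 0 and 0.075 m) and (x of nugget4 in the frame of melter between -0.064 and 0.064 m and y of nugget4 in the frame of melter between -0.064 and 0.064 m and z of nugget4 in the frame of melter between 0 and 0.075 m)) or ((x of nugget2 in the frame of melter between -0.064 and 0.064 m and y of nugget2 in the frame of melter between -0.064 and 0.064 m and z of nugget2 in the frame of melter between 0 and 0.075 m) and (x of nugget3 in the frame of melter between -0.064 and 0.064 m and y of nugget3 in the frame of melter between -0.064 and 0.064 m and z of nugget3 in the frame of melter between 0 and 0.075 m) and (x of nugget4 in the frame of melter between -0.064 and 0.064 m and y of nugget4 in the frame of melter between -0.064 and 0.064 m and z of nugget4 in the frame of melter between 0 and 0.075 m))) and ((x of nugget0 in the frame of melter between -0.064 and 0.064 m and y of nugget0 in the frame of melter between -0.064 and 0.064 m and z of nugget0 in the frame of melter between 0 and 0.075 m) or (x of nugget0 in the frame of tray between -0.12 and 0.13 m and y of nugget0 in the frame of tray between -0.058 and 0.058 m and z of nugget0 in the frame of tray between 0 and 0.07 m)) and ((x of nugget1 in the frame of melter between -0.064 and 0.064 m and y of nugget1 in the frame of melter between -0.064 and 0.064 m and z of nugget1 in the frame of melter between 0 and 0.075 m) or (x of nugget1 in the frame of tray between -0.12 and 0.13 m and y of nugget1 in the frame of tray between -0.058 and 0.058 m and z of nugget1 in the frame of tray between 0 and 0.07 m)) and ((x of nugget2 in the frame of melter between -0.064 and 0.064 m and y of nugget2 in the frame of melter between -0.064 and 0.064 m and z of nugget2 in the frame of melter between 0 and 0.075 m) or (x of nugget2 in the frame of tray between -0.12 and 0.13 m and y of nugget2 in the frame of tray between -0.058 and 0.058 m and z of nugget2 in the frame of tray between 0 and 0.07 m)) and ((x of nugget3 in the frame of melter between -0.064 and 0.064 m and y of nugget3 in the frame of melter between -0.064 and 0.064 m and z of nugget3 in the frame of melter between 0 and 0.075 m) or (x of nugget3 in the frame of tray between -0.12 and 0.13 m and y of nugget3 in the frame of tray between -0.058 and 0.058 m and z of nugget3 in the frame of tray between 0 and 0.07 m)) and ((x of nugget4 in the frame of melter between -0.064 and 0.064 m and y of nugget4 in the frame of melter between -0.064 and 0.064 m and z of nugget4 in the frame of melter between 0 and 0.075 m) or (x of nugget4 in the frame of tray between -0.12 and 0.13 m and y of nugget4 in the frame of tray between -0.058 and 0.058 m and z of nugget4 in the frame of tray between 0 and 0.07 m)) and linear speed of each of nugget0, nugget1, nugget2, nugget3, nugget4, scoop below 0.03 m/s and value of joint melter_lid below 0.06 rad and height (world z) of scoop below 0.012 m and angle between scoop's own z axis and vertical below 0.15 rad); the robot touches nothing.
It fails at once if the fingers touched a nugget (contact force between the fingers and nugget0 above 0.5 N or contact force between the fingers and nugget1 above 0.5 N or contact force between the fingers and nugget2 above 0.5 N or contact force between the fingers and nugget3 above 0.5 N or contact force between the fingers and nugget4 above 0.5 N).
It fails at once if the scoop was pressed into the tray or the melter with more than 40 N (contact force between scoop and tray above 40 N or contact force between scoop and melter above 40 N).
It fails at once if a bystander was shifted by more than 30 mm (distance of any of maquette, bowl, sanding_block, glue_bottle, tin, modelling_tool from where it was at the start of the episode above 0.03 m).
It also fails if it takes over 72 s, if anything falls off the work surface, if the arm or the gripper's body presses on something with over 40 N, if the wrist force passes 120 N, or if a joint passes its speed limit or range.

### The arm

A 6-joint arm with a two-finger parallel gripper is mounted at the origin on the work surface. World frame = base frame: x ahead of the robot, y to its left, z up, the work surface at z = 0. Lengths are in m, angles in rad, forces in N, time in s.
With the tool pointing down it reaches from about 0.35 to 0.875 m from the base axis. Payload 15.5 kg.
Tool frame: the origin (TCP) lies between the finger pads; the fingertips stand 22 mm ahead of it and the grasp point (between the pads) lies 3 mm ahead of it; z points along the fingers, y is the line along which they close (so a half turn about z gives the same grasp; the last joint's range is limited). The gripper opens to 85 mm and grips with 20 to 120 N. Pads are 22 mm wide; open, the fingers measure 114 mm over their backs; the gripper's body (76 mm by 85 mm) begins 54 mm behind the grasp point. The pads swing forward as they close: fully open they stand 13 mm farther back than shut.
Start: joints at [-1.419, 0.494, 1.345, -0, 1.302, -0.096], TCP at [0.153, -0.606, 0.217] pointing down, gripper open.
Joint ranges: [-2.91, 2.91], [-0.82, 2.16], [0.22, 2.67], [-1.22, 4.37], [0.12, 2.79], [-3.08, 3.08]. Speed limits (rad/s): [1.89, 1.89, 2.57, 3.01, 3.01, 3.01].

### API

Orientations are given as [roll, pitch, yaw] about the fixed x, y, z axes, in that order (R = Rz(yaw) Ry(pitch) Rx(roll)).
In Python, from workcell import robot, eyes, ticket gives the robot as it stands. The module is installed in compiled form; this text tells all that it offers.
- The arm moves only by the tool send_rows, never from a script. Its argument "series" is a list of rows, each a list of 7 numbers: the shift along the tool's x, y, z scaled (see below), then the turn, a rotation vector about the tool's x, y, z scaled (see below), then the finger opening in mm, from 0 to 85.4. A call has 1 to 10 rows; each row shifts and turns the commanded pose from where the row before left it, along the tool's axes as they then stand; what a row does not reach is not made up. The controller multiplies each number of a shift by 0.12 m and each number of a turn by 120 degrees. A row lasts 1/10 s, in which the tool goes at most 50 mm and 8.59 degrees, less where a joint would pass 70% of its speed; a pose out of reach is approached as far as the arm can. A call with a number of a shift or a turn outside -1 to 1 is refused whole. A call with a gripper value outside its range is refused whole. The fingers move at their own pace and stop on an object; "grip_force" is the grip in N (left out, the last holds). Time passes only in rows, so rows that do not move let the fingers close. It gives the time, the measured TCP pose, the force and the opening at its end, in the units of the state.
- robot.get_state(): the state, without advancing time (a new reading comes with each control period).
- eyes.snapshot(name): name is "scene" or "top"; returns a dict with "pixels" (420x560x3 uint8, red, green, blue), "range_z" (420x560 float32, m along the optical axis (not along the pixel's ray), 0 where there is no reading), "fx", "fy", "cx", "cy" (pixels), "world_from_camera" (4x4, takes a point from camera to world coordinates). Camera axes: x right, y down, z forward; pixel columns grow to the right and rows downward; lengths in m; the calibration is good to about 2 mm. A picture is of the moment at which its call begins.
- ticket.job_done(): hands the job in, once; it reports no verdict.
The state is a dict: "t": time; "q": joint angles; "joint_velocities": joint speeds; "effort": joint torques, N m; "tool_pos": TCP position; "eef_rot": TCP orientation; "force": force on the tool from outside, world axes, zero at the start; "torque": the same for the moment, N m; "opening": opening from 0.0 (shut) to 1.0 (fully open).
Only numpy, scipy, OpenCV 4.12 (cv2) and the standard library are available. Lean on these libraries where they do the work, as an engineer would, in place of code of your own. Each camera call takes 0.05 s, during which the arm holds its last target. There are 200 camera calls.

## Working session

There is one attempt and no reset: what is moved stays moved. The work goes in short steps, Python scripts to look and compute and a tool call to move; the robot and the scene stay as the last step left them, time stands still between calls to the robot, and variables do not carry over. Pictures are saved under pics/ and viewed, on a budget of 10 in all, crops included, one or two more only if the job needs it, and the job is handed in when it is done.

Besides the shell and the picture viewer there is one more tool, called after "Emit:" as a command line: name --pt "numbers of a row" for each row, then --argument value for the rest. send_rows: Moves the arm, as the interface text tells. Shifts and turns lie within -1 to 1; 1 stands for 0.12 m of shift or 120 degrees of turn. Its arguments: {"type":"object","properties":{"series":{"type":"array"},"grip_force":{"type":"number"}},"required":["series"]}

```bash
mkdir -p pics; cat > h.py <<'E'
import numpy as np, cv2
from workcell import robot, eyes, ticket
def snap(n):
    s=eyes.snapshot(n); return s
def cloud(s):
    z=s["range_z"]; v,u=np.mgrid[:z.shape[0],:z.shape[1]]
    P=np.stack([(u-s["cx"])/s["fx"]*z,(v-s["cy"])/s["fy"]*z,z,np.ones_like(z)],-1)@np.array(s["world_from_camera"]).T
    P=P[...,:3]; P[z<=0]=np.nan; return P
def save(s,name,box=None):
    im=cv2.cvtColor(s["pixels"],cv2.COLOR_RGB2BGR)
    if box: x0,y0,x1,y1=box; im=im[y0:y1,x0:x1]
    f=min(800/im.shape[1],600/im.shape[0]); cv2.imwrite("pics/"+name,cv2.resize(im,None,fx=f,fy=f,interpolation=cv2.INTER_CUBIC))
E
python3 - <<'E'
from h import *
print(robot.get_state())
for n in("scene","top"):
    s=snap(n); save(s,n+"0.png"); np.save(n+"0.npy",cloud(s)); print(n,s["fx"],np.round(s["world_from_camera"],3).tolist())
E
```

```text
{'t': 0.0, 'q': array([-1.41953035e+00,  4.94185041e-01,  1.34613555e+00,  2.93006452e-05,
        1.30251441e+00, -9.54914150e-02]), 'joint_velocities': array([ 4.71570234e-04,  1.07412060e-03,  7.71371856e-04,  1.35360309e-03,
       -8.41087346e-05,  2.43025610e-04]), 'effort': array([ 1.75732897e-03, -8.82155943e+01, -3.83867311e+01, -1.36392393e-05,
        1.00557719e-02, -1.10137635e-04]), 'tool_pos': array([ 0.15262279, -0.60568221,  0.21599762]), 'eef_rot': array([-3.14035866e+00, -1.46567189e-04,  2.46749521e-01]), 'force': array([-0.2660748 , -0.26795191, -0.06189386]), 'torque': array([-0.00883868,  0.02074051, -0.02355587]), 'opening': 0.9985477377867485}
scene 479.8840822185775 [[0.404, 0.644, -0.649, 1.809], [0.915, -0.291, 0.281, -0.446], [-0.008, -0.707, -0.707, 1.426], [0.0, 0.0, 0.0, 1.0]]
top 543.0417404102233 [[-0.017, -0.995, 0.093, 0.42], [-1.0, 0.016, -0.007, 0.067], [0.005, -0.094, -0.996, 1.73], [0.0, 0.0, 0.0, 1.0]]
```

View pics/top0.png

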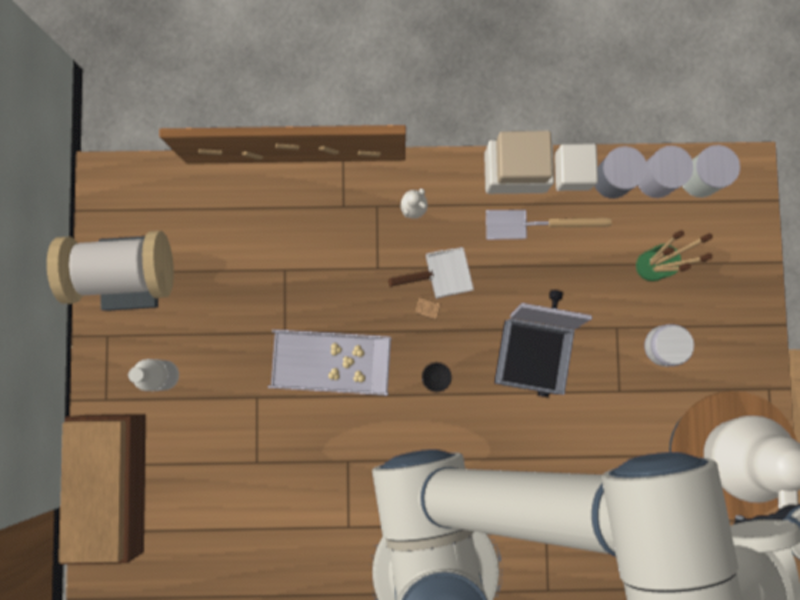

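View pics/scene0.png

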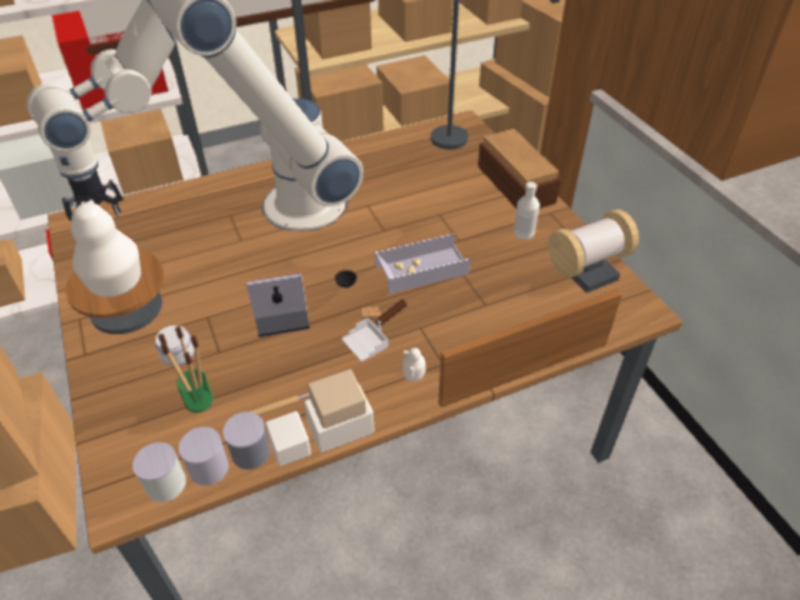

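The top view (800x600) shows the scoop at about (435,272) with its handle to the left, the tray at (330,362) with nuggets at its right (ramp) end, the melter at (538,350) with its lid open on the far side, the sanding block at (428,308) and the bowl at (437,377). The scene view agrees.

```bash
python3 - <<'E'
from h import *
T=np.load("top0.npy");S=np.load("scene0.npy")
s=snap("top");im=s["pixels"];np.save("top0im.npy",im)
hsv=cv2.cvtColor(im,cv2.COLOR_RGB2HSV)
def reg(x0,y0,x1,y1,scale=.7):
    m=np.zeros(T.shape[:2],bool); m[int(y0*scale):int(y1*scale),int(x0*scale):int(x1*scale)]=1; return m
print("bench z",np.nanmedian(T[reg(400,420,440,440)][:,2]))
def rect(P,name):
    r=cv2.minAreaRect(P[:,:2].astype(np.float32)*1000); print(name,len(P),np.round(r[0],1),np.round(r[1],1),round(r[2],1),"z",np.round(np.nanpercentile(P[:,2],[2,50,98]),4))
    print("  box",np.round(cv2.boxPoints(r)).tolist())
for nm,C in(("top",T),("scene",S)):
    Z=C[...,2]
    def box(xl,xh,yl,yh,zl,zh): return C[(C[...,0]>xl)&(C[...,0]<xh)&(C[...,1]>yl)&(C[...,1]<yh)&(Z>zl)&(Z<zh)]
    c=lambda u,v:np.nanmedian(T[int(v*.7)-1:int(v*.7)+2,int(u*.7)-1:int(u*.7)+2].reshape(-1,3),0)
    if nm=="top":
        for k,(u,v) in dict(scoop=(450,272),hend=(395,282),tray=(300,360),ramp=(382,362),melt=(532,355),knob=(556,296),bowl=(437,377),sand=(428,308),tin=(669,345),peng=(413,204)).items(): print(k,np.round(c(u,v),3))
    # tray walls
E

```

```text
bench z 0.0005173553406103704
scoop [ 0.655 -0.046  0.003]
hend [0.623 0.078 0.088]
tray [0.464 0.29  0.007]
ramp [0.454 0.109 0.043]
melt [ 0.465 -0.221  0.015]
knob [ 0.575 -0.242  0.205]
bowl [ 0.422 -0.009  0.007]
sand [0.572 0.007 0.026]
tin [ 0.48  -0.506  0.072]
peng [0.792 0.036 0.091]
```

```bash
python3 - <<'E'
from h import *
T=np.load("top0.npy");S=np.load("scene0.npy")
ims={"top":eyes.snapshot("top")["pixels"],"scene":eyes.snapshot("scene")["pixels"]}
def rect(P,name):
    if len(P)<4: print(name,len(P));return
    r=cv2.minAreaRect(P[:,:2].astype(np.float32)*1000); print(name,len(P),np.round(r[0],1),np.round(r[1],1),round(r[2],1),"z",np.round(np.nanpercentile(P[:,2],[2,50,98]),4),"box",np.round(cv2.boxPoints(r)).astype(int).tolist())
for nm,C in(("top",T),("scene",S)):
    h=cv2.cvtColor(ims[nm],cv2.COLOR_RGB2HSV)
    def b(xl,xh,yl,yh,zl,zh,extra=True):
        Z=C[...,2]; return C[(C[...,0]>xl)&(C[...,0]<xh)&(C[...,1]>yl)&(C[...,1]<yh)&(Z>zl)&(Z<zh)&extra]
    print(nm)
    rect(b(.57,.75,-.12,.12,.045,.1),"handle")
    rect(b(.57,.75,-.12,.03,-.01,.040,(h[...,1]<60)),"scoop pan")
    rect(b(.35,.55,.05,.40,.052,.075),"tray rim")
    rect(b(.35,.55,.05,.40,-.005,.075,(h[...,1]<60)),"tray all")
    rect(b(.35,.6,-.34,-.10,.078,.09),"melter rim")
    rect(b(.35,.7,-.34,-.10,.10,.24),"lid")
    m=(h[...,1]>70)&(h[...,2]>120)&(C[...,0]>.38)&(C[...,0]<.53)&(C[...,1]>.1)&(C[...,1]<.26)&(C[...,2]>.008)&(C[...,2]<.03)
    n,l,st,ce=cv2.connectedComponentsWithStats(m.astype(np.uint8))
    for i in range(1,n):
        if st[i,4]>5: print("nug",st[i,4],np.round(np.median(C[l==i],0),3))
    rect(b(.35,.5,-.06,.06,.012,.05),"bowl"); rect(b(.53,.61,-.03,.04,.015,.035,),"sand")
    P=b(.35,.7,-.34,-.10,.10,.24)
    # lid plane
    q=P[np.abs(P[:,1]+.21)<.08]; c=np.median(q,0); 
    Vt=np.linalg.svd(q[np.linalg.norm(q-c,axis=1)<.06]-c)[2][2]; print("lid normal",Vt,"c",c)
E

```

```text
top
handle 202 [634.5  44.5] [18.5 99.1] 12.4 z [0.058  0.0744 0.091 ] box [[615, 91], [636, -6], [654, -2], [633, 95]]
scoop pan 862 [652.3 -43.7] [101.4  92.2] 12.2 z [-0.0058  0.0029  0.032 ] box [[593, -9], [612, -99], [712, -78], [692, 12]]
tray rim 337 [457.  222.4] [256.9 124. ] 85.5 z [0.0527 0.0597 0.0682] box [[385, 99], [509, 89], [529, 346], [405, 355]]
tray all 3172 [457.4 225.2] [264.5 132.5] 85.2 z [-0.0028  0.0068  0.0637] box [[380, 99], [512, 88], [534, 351], [402, 362]]
melter rim 332 [ 462. -220.] [141.2 141.6] 79.4 z [0.0783 0.0847 0.0897] box [[379, -276], [519, -302], [545, -164], [405, -138]]
lid 638 [ 559.8 -238.8] [139.9  60.1] 79.0 z [0.1021 0.1973 0.2289] box [[517, -302], [576, -313], [603, -176], [544, -164]]
nug 33 [0.485 0.213 0.021]
nug 31 [0.478 0.163 0.022]
nug 29 [0.456 0.185 0.022]
nug 32 [0.428 0.214 0.02 ]
nug 34 [0.421 0.16  0.02 ]
bowl 264 [418.9 -12.8] [ 72.7 136.6] 47.0 z [0.0124 0.0228 0.0365] box [[344, 7], [444, -86], [494, -33], [394, 60]]
sand 187 [583.5   3.6] [49.9 59.3] 72.3 z [0.0172 0.0246 0.0323] box [[548, -11], [604, -29], [619,
[... 557 characters left out ...]
370, 98], [517, 86], [537, 351], [391, 362]]
melter rim 38 [ 465.  -218.3] [137.3 149.5] 76.3 z [0.0785 0.0846 0.089 ] box [[376, -267], [521, -303], [554, -169], [409, -134]]
lid 903 [ 560.8 -241.4] [139.7  61.8] 78.6 z [0.1026 0.1748 0.2257] box [[517, -304], [577, -316], [605, -179], [544, -167]]
nug 16 [0.44  0.212 0.021]
nug 14 [0.428 0.157 0.02 ]
nug 13 [0.46  0.183 0.019]
bowl 123 [420.5 -10.2] [63.2 69.7] 70.6 z [0.0125 0.0251 0.0338] box [[377, -28], [443, -52], [464, 8], [398, 31]]
sand 111 [584.1   1.6] [48.1 64.9] 67.6 z [0.0171 0.0238 0.032 ] box [[545, -8], [605, -33], [623, 12], [563, 36]]
lid normal [ 0.96808114 -0.1737537  -0.18063376] c [ 0.54573553 -0.23172981  0.17497714]
```

```bash
cat >> h.py <<'E'
from scipy.spatial.transform import Rotation as R
def pose():
    s=robot.get_state(); return np.array(s["tool_pos"]),R.from_euler("xyz",s["eef_rot"])
def plan(wps,p=None,q=None):
    """wps: list of (pos, Rotation, nrows, opening); prints rows per segment"""
    if p is None: p,q=pose()
    for P,Q,n,o in wps:
        P=np.asarray(P); rv=(q.inv()*Q).as_rotvec(); p0,q0,out=p.copy(),q,[]
        for i in range(n):
            pt=p0+(P-p0)*(i+1)/n; qt=q0*R.from_rotvec(rv*(i+1)/n)
            d=q.inv().apply(pt-p)/.12; r=(q.inv()*qt).as_rotvec(degrees=True)/120
            row=np.round(np.r_[d,r],3); 
            p=p+q.apply(row[:3]*.12); q=q*R.from_rotvec(row[3:]*120,degrees=True)   # track rounding
            out.append([float(x)+0.0 for x in row]+[o])
        print("[" + ",\n".join(str(r).replace(" ","") for r in out)+"]", "| max mm/row %.0f deg/row %.1f"%(np.linalg.norm(P-p0)*1000/n,np.degrees(np.linalg.norm(rv))/n))
    return p,q
def down(yaw,tilt=0):
    """tool pointing down with tool x = -(scoop x); scoop heading = yaw deg; tilt>0 raises lip"""
    return R.from_euler("z",yaw+180,degrees=True)*R.from_euler("x",180,degrees=True)*R.from_euler("y",tilt,degrees=True)
E
python3 - <<'E'
from h import *
print(pose()[1].as_matrix().round(2).tolist(), down(-77.7,20).as_matrix().round(2).tolist())
g=[.637,.0296]
plan([([.395,-.288,.36],down(-77.7-44),10,85),(g+[.25],down(-77.7),10,85),(g+[.063],down(-77.7),10,85)])
E
```

```text
[[0.97, 0.24, -0.0], [0.24, -0.97, 0.0], [0.0, -0.0, -1.0]] [[-0.2, 0.98, -0.07], [0.92, 0.21, 0.33], [0.34, 0.0, -0.94]]
[[0.261,-0.208,-0.12,0.0,0.0,-0.037,85],
[0.275,-0.186,-0.119,0.0,0.0,-0.037,85],
[0.29,-0.165,-0.12,0.0,0.0,-0.036,85],
[0.301,-0.143,-0.119,0.0,0.0,-0.037,85],
[0.311,-0.119,-0.12,0.0,0.0,-0.037,85],
[0.32,-0.094,-0.12,0.0,0.0,-0.037,85],
[0.326,-0.07,-0.119,0.0,0.0,-0.037,85],
[0.33,-0.044,-0.12,0.0,0.0,-0.036,85],
[0.332,-0.019,-0.119,0.0,0.0,-0.037,85],
[0.333,0.007,-0.12,0.0,0.0,-0.037,85]] | max mm/row 42 deg/row 4.4
[[0.331,0.033,0.092,0.0,0.0,-0.037,85],
[0.328,0.058,0.092,0.0,0.0,-0.036,85],
[0.322,0.082,0.091,0.0,0.0,-0.037,85],
[0.315,0.108,0.092,0.0,0.0,-0.037,85],
[0.306,0.131,0.092,0.0,0.0,-0.036,85],
[0.295,0.154,0.092,0.0,0.0,-0.037,85],
[0.282,0.177,0.092,0.0,0.0,-0.037,85],
[0.267,0.197,0.091,0.0,0.0,-0.036,85],
[0.252,0.218,0.092,0.0,0.0,-0.037,85],
[0.235,0.236,0.092,0.0,0.0,-0.037,85]] | max mm/row 41 deg/row 4.4
[[0.0,0.0,0.156,0.0,0.0,0.0,85],
[0.0,0.0,0.156,0.0,0.0,0.0,85],
[0.0,0.0,0.155,0.0,0.0,0.0,85],
[0.0,0.0,0.156,0.0,0.0,0.0,85],
[-0.001,0.0,0.156,0.0,0.0,0.0,85],
[0.0,0.0,0.156,0.0,0.0,0.0,85],
[0.0,0.0,0.156,0.0,0.0,0.0,85],
[0.0,0.0,0.156,0.0,0.0,0.0,85],
[0.0,0.0,0.155,0.0,0.0,0.0,85],
[0.0,0.0,0.156,0.0,0.0,0.0,85]] | max mm/row 19 deg/row 0.0
```

```bash
sed -i 's/from_euler("y",tilt,/from_euler("y",-tilt,/' h.py; python3 - <<'E'
from h import *
for f in("top0.npy","scene0.npy"):
    C=np.load(f); 
    for zl,zh in((.05,.1),(.1,.2),(.2,.3),(.3,.5)):
        P=C[(C[...,1]<-.4)&(C[...,0]>.2)&(C[...,0]<.55)&(C[...,2]>zl)&(C[...,2]<zh)]
        if len(P):print(f,zl,len(P),np.round(np.percentile(P,[2,50,98],axis=0),3).tolist())
E
```

```text
top0.npy 0.05 684 [[0.44, -0.555, 0.053], [0.48, -0.513, 0.07], [0.521, -0.477, 0.079]]
top0.npy 0.1 1898 [[0.257, -0.729, 0.106], [0.327, -0.57, 0.116], [0.376, -0.497, 0.194]]
top0.npy 0.2 1526 [[0.203, -0.659, 0.203], [0.279, -0.571, 0.24], [0.329, -0.541, 0.294]]
top0.npy 0.3 1165 [[0.204, -0.631, 0.303], [0.256, -0.596, 0.339], [0.298, -0.569, 0.369]]
scene0.npy 0.05 283 [[0.351, -0.638, 0.052], [0.492, -0.521, 0.069], [0.527, -0.479, 0.099]]
scene0.npy 0.1 1885 [[0.209, -0.739, 0.105], [0.316, -0.616, 0.117], [0.378, -0.501, 0.197]]
scene0.npy 0.2 1101 [[0.245, -0.692, 0.202], [0.3, -0.616, 0.239], [0.332, -0.546, 0.297]]
scene0.npy 0.3 669 [[0.201, -0.663, 0.302], [0.278, -0.616, 0.339], [0.302, -0.575, 0.476]]
```

```bash
python3 - <<'E'
from h import *
g=[.637,.0296]
p,q=pose()
plan([([.17,-.39,.27],q,6,85),([.34,-.28,.34],down(-77.7-65),4,85),(g+[.25],down(-77.7),10,85)])
E
```

```text
[[0.097,-0.285,-0.074,0.0,0.0,0.0,85],
[0.096,-0.285,-0.075,0.0,0.0,0.0,85],
[0.097,-0.285,-0.074,0.0,0.0,0.0,85],
[0.096,-0.285,-0.075,0.0,0.0,0.0,85],
[0.097,-0.285,-0.074,0.0,0.0,0.0,85],
[0.097,-0.285,-0.074,0.0,0.0,0.0,85]] | max mm/row 37 deg/row 0.0
[[0.399,-0.136,-0.146,0.0,0.0,-0.048,85],
[0.411,-0.094,-0.146,0.0,0.0,-0.048,85],
[0.419,-0.054,-0.145,0.0,0.0,-0.049,85],
[0.421,-0.01,-0.146,0.0,0.0,-0.048,85]] | max mm/row 54 deg/row 5.8
[[0.353,-0.055,0.075,0.0,0.0,-0.054,85],
[0.357,-0.015,0.075,0.0,0.0,-0.054,85],
[0.357,0.025,0.075,0.0,0.0,-0.054,85],
[0.351,0.066,0.075,0.0,0.0,-0.055,85],
[0.342,0.106,0.075,0.0,0.0,-0.054,85],
[0.328,0.143,0.076,0.0,0.0,-0.054,85],
[0.309,0.179,0.075,0.0,0.0,-0.054,85],
[0.287,0.214,0.075,0.0,0.0,-0.054,85],
[0.261,0.244,0.075,0.0,0.0,-0.054,85],
[0.232,0.272,0.075,0.0,0.0,-0.055,85]] | max mm/row 44 deg/row 6.5
```

Emit:
send_rows --pt "0.097 -0.285 -0.074 0 0 0 85" --pt "0.097 -0.285 -0.074 0 0 0 85" --pt "0.097 -0.285 -0.074 0 0 0 85" --pt "0.097 -0.285 -0.074 0 0 0 85" --pt "0.097 -0.285 -0.074 0 0 0 85" --pt "0.097 -0.285 -0.074 0 0 0 85" --pt "0.32 -0.11 -0.12 0 0 -0.048 85" --pt "0.33 -0.08 -0.12 0 0 -0.048 85" --pt "0.34 -0.04 -0.12 0 0 -0.049 85" --pt "0.34 -0.01 -0.12 0 0 -0.048 85" --grip_force 60

```text
t: 1.25
tool_pos: [0.3082, -0.2998, 0.3283]
eef_rot: [3.141, 0.0, 0.655]
force: [0.6, -1.0, -0.7]
opening: 0.994
```

```bash
python3 - <<'E'
from h import *
g=[.637,.0296]
print(pose()[0],robot.get_state()["q"])
plan([(g+[.20],down(-77.7),10,85)])
p,q=pose();print(np.linalg.norm(p[:2]-np.array(g)))
E
```

```text
[ 0.3081834  -0.29981217  0.32825772] [-9.10656508e-01  1.04328923e-01  1.61061903e+00 -4.88929513e-05
  1.42612164e+00  5.26693211e-03]
[[0.385,-0.051,0.107,0.0,0.0,-0.054,85],
[0.387,-0.007,0.107,0.0,0.0,-0.054,85],
[0.386,0.037,0.107,0.0,0.0,-0.054,85],
[0.38,0.08,0.106,0.0,0.0,-0.054,85],
[0.368,0.122,0.107,0.0,0.0,-0.054,85],
[0.352,0.163,0.107,0.0,0.0,-0.054,85],
[0.331,0.202,0.107,0.0,0.0,-0.054,85],
[0.307,0.238,0.107,0.0,0.0,-0.054,85],
[0.277,0.271,0.107,0.0,0.0,-0.054,85],
[0.246,0.3,0.106,0.0,0.0,-0.054,85]] | max mm/row 48 deg/row 6.5
0.46543821375651356
```

Emit:
send_rows --pt "0.385 -0.051 0.107 0 0 -0.054 85" --pt "0.387 -0.007 0.107 0 0 -0.054 85" --pt "0.386 0.037 0.107 0 0 -0.054 85" --pt "0.38 0.08 0.106 0 0 -0.054 85" --pt "0.368 0.122 0.107 0 0 -0.054 85" --pt "0.352 0.163 0.107 0 0 -0.054 85" --pt "0.331 0.202 0.107 0 0 -0.054 85" --pt "0.307 0.238 0.107 0 0 -0.054 85" --pt "0.277 0.271 0.107 0 0 -0.054 85" --pt "0.246 0.3 0.106 0 0 -0.054 85"

```text
t: 2.25
tool_pos: [0.6382, 0.029, 0.1986]
eef_rot: [-3.142, 0.0, 1.787]
force: [1.0, -0.8, 0.6]
opening: 0.996
```

Emit:
send_rows --pt "0 0 0 0 0 0 85" --pt "0 0 0 0 0 0 85"

```text
t: 2.45
tool_pos: [0.6371, 0.028, 0.1984]
eef_rot: [-3.14, -0.0, 1.783]
force: [-0.1, -0.6, 0.5]
opening: 0.994
```

```bash
python3 - <<'E'
from h import *
g=[.637,.0296]
print(pose()[0],robot.get_state()["q"])
plan([(g+[.065],down(-77.7),5,85)])
E
```

```text
[0.6370574  0.02801467 0.198429  ] [-4.95825690e-02  5.28849384e-01  1.33357477e+00 -1.36429374e-04
  1.28058424e+00 -2.61761626e-01]
[[0.003,0.001,0.222,0.0,0.0,0.0,85],
[0.002,0.001,0.223,0.0,0.0,0.0,85],
[0.003,0.0,0.222,0.0,0.0,-0.001,85],
[0.002,0.001,0.223,-0.001,0.0,0.0,85],
[0.003,0.0,0.222,0.0,0.0,0.0,85]] | max mm/row 27 deg/row 0.0
```

Emit:
send_rows --pt "0.003 0 0.225 0 0 0 85" --pt "0.003 0 0.225 0 0 0 85" --pt "0.003 0 0.225 0 0 0 85" --pt "0.003 0 0.225 0 0 0 85" --pt "0.003 0 0.225 0 0 0 85" --pt "0 0 0 0 0 0 85" --pt "0 0 0 0 0 0 5" --pt "0 0 0 0 0 0 5" --pt "0 0 0 0 0 0 5" --pt "0 0 0 0 0 0 5"

```text
t: 3.45
tool_pos: [0.6373, 0.0289, 0.0654]
eef_rot: [3.14, 0.0, 1.782]
force: [-0.1, -0.7, 0.1]
opening: 0.323
```

Emit:
send_rows --pt "0 0 0 0 0 0 5" --pt "0 0 0 0 0 0 5" --pt "0 0 0 0 0 0 5" --pt "0 0 0 0 0 0 5"

```text
t: 3.85
tool_pos: [0.6368, 0.0291, 0.0643]
eef_rot: [-3.142, 0.0, 1.782]
force: [0.1, -0.6, -1.1]
opening: 0.058
```

```bash
python3 - <<'E'
from h import *
s=robot.get_state();print(s["tool_pos"],s["eef_rot"],s["force"],s["opening"])
for n in("top","scene"):
    c=snap(n);C=cloud(c);h=cv2.cvtColor(c["pixels"],cv2.COLOR_RGB2HSV)
    M=(h[...,1]<60)&(C[...,0]>.57)&(C[...,0]<.75)&(C[...,1]>-.12)&(C[...,1]<.0)&(C[...,2]<.04)
    P=C[M];r=cv2.minAreaRect(P[:,:2].astype(np.float32)*1000);print(n,len(P),r)
save(c,"grip.png",(200,180,330,280))
E
```

```text
[0.63675081 0.02905362 0.0642878 ] [-3.14156150e+00  2.03336790e-06  1.78203615e+00] [ 0.11603766 -0.61941238 -1.05296906] 0.05791651547397561
top 214 ((611.6700439453125, -53.46675109863281), (81.31698608398438, 89.9067153930664), 12.173357009887695)
scene 1335 ((659.9407348632812, -59.83074951171875), (179.9368133544922, 119.64307403564453), 0.07412060350179672)
```

View pics/grip.png

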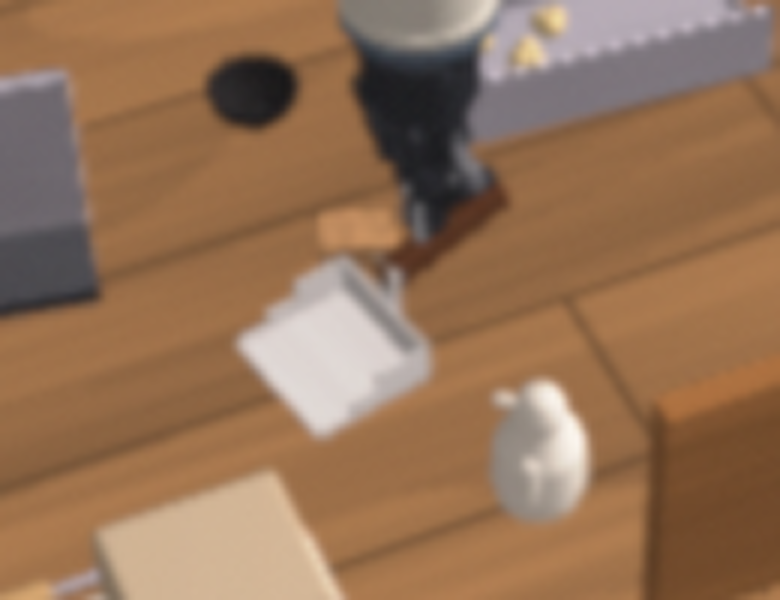

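```bash
python3 - <<'E'
from h import *
for n in("scene",):
    c=snap(n);C=cloud(c)
    h=cv2.cvtColor(c["pixels"],cv2.COLOR_RGB2HSV)
    G=(C[...,0]>.58)&(C[...,0]<.72)&(C[...,1]>-.11)&(C[...,1]<.12)
    P=C[G&(C[...,2]>.045)&(C[...,2]<.095)]
    B=C[G&(C[...,2]>.045)&(C[...,2]<.1)&(h[...,1]>110)&(h[...,2]<140)]
    r=cv2.minAreaRect(B[:,:2].astype(np.float32)*1000);print("handle",len(B),r,cv2.boxPoints(r).round().tolist())
    W=C[G&(C[...,2]<.04)&(C[...,2]>-.005)&(h[...,1]<45)&(C[...,1]<.02)]
    r=cv2.minAreaRect(W[:,:2].astype(np.float32)*1000);print("pan",len(W),r)
    D=C[G&(h[...,2]<90)&(h[...,1]<90)&(C[...,2]>.04)&(C[...,2]<.12)]
    if len(D):print("fingers",len(D),np.percentile(D,[3,50,97],axis=0).round(3))
s=robot.get_state();print(s["opening"])
im=cv2.cvtColor(c["pixels"],cv2.COLOR_RGB2BGR)
a=cv2.resize(im[195:235,250:300],None,fx=10,fy=10,interpolation=cv2.INTER_CUBIC)
t=snap("top");b=cv2.resize(cv2.cvtColor(t["pixels"],cv2.COLOR_RGB2BGR)[165:225,260:340],(533,400),interpolation=cv2.INTER_CUBIC)[:,:300]
cv2.imwrite("pics/g2.png",np.hstack([a,b]))
E
```

```text
handle 94 ((638.17822265625, 41.74998474121094), (21.945899963378906, 95.0838851928711), 5.059641361236572) [[623.0, 88.0], [631.0, -7.0], [653.0, -5.0], [645.0, 90.0]]
pan 519 ((652.8112182617188, -43.92450714111328), (105.89128112792969, 89.59647369384766), 14.560248374938965)
fingers 22 [[0.632 0.018 0.083]
 [0.649 0.024 0.1  ]
 [0.656 0.055 0.117]]
0.05789015557316565
```

View pics/g2.png

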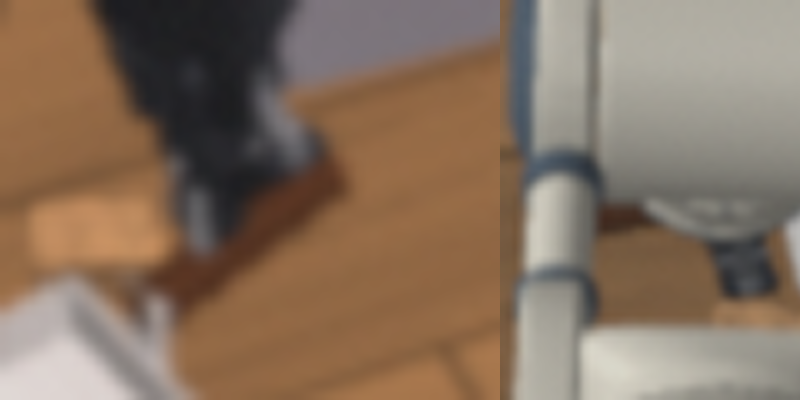

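Crop: the gripper (left part, ~(200,150)) seems to end at the handle's upper edge, and the opening of 0.058 (5 mm) does not fit an 18 mm handle between the pads. I'll check the depth there.

```bash
python3 - <<'E'
from h import *
c=snap("scene");C=cloud(c)
for u in(267,270,274,278,281):
    print(u)
    for v in range(204,230,2): print("  ",v,C[v,u].round(3),c["pixels"][v,u])
E
```

```text
267
   204 [0.65  0.012 0.172] [33 33 37]
   206 [0.644 0.015 0.154] [36 36 39]
   208 [0.648 0.013 0.148] [38 37 39]
   210 [0.637 0.017 0.125] [68 62 61]
   212 [0.638 0.016 0.115] [95 83 77]
   214 [0.633 0.018 0.099] [91 75 68]
   216 [0.634 0.017 0.089] [100  79  68]
   218 [0.569 0.042 0.004] [135  97  66]
   220 [0.631 0.017 0.064] [112  75  49]
   222 [0.645 0.012 0.068] [89 54 36]
   224 [0.649 0.01  0.062] [95 62 48]
   226 [0.649 0.01  0.05 ] [112  88  77]
   228 [ 0.615  0.023 -0.002] [142 110  89]
270
   204 [0.661 0.02  0.178] [36 35 40]
   206 [0.657 0.021 0.164] [32 33 35]
   208 [0.654 0.022 0.15 ] [37 38 41]
   210 [0.653 0.022 0.138] [36 37 40]
   212 [0.652 0.023 0.126] [37 38 41]
   214 [0.649 0.024 0.112] [70 69 72]
   216 [0.649 0.023 0.1  ] [83 83 85]
   218 [0.646 0.024 0.086] [95 92 95]
   220 [0.645 0.025 0.074] [97 75 68]
   222 [0.645 0.024 0.063] [88 54 36]
   224 [0.649 0.022 0.057] [94 60 39]
   226 [0.612 0.037 0.   ] [139  98  65]
   228 [0.624 0.032 0.003] [145 104  68]
274
   204 [0.681 0.027 0.193] [42 42 46]
   206 [0.676 0.029 0.177] [38 39 41]

[... 791 characters left out ...]
  64]
   222 [0.605 0.075 0.   ] [150 107  71]
   224 [0.618 0.069 0.004] [144 103  68]
   226 [0.632 0.063 0.009] [145 104  68]
   228 [0.636 0.061 0.002] [144 102  67]
281
   204 [0.517 0.128 0.001] [139 105  80]
   206 [0.528 0.123 0.002] [129  93  63]
   208 [0.692 0.05  0.174] [89 73 65]
   210 [0.698 0.047 0.169] [72 63 63]
   212 [0.636 0.075 0.088] [88 55 41]
   214 [0.636 0.075 0.077] [86 52 34]
   216 [0.632 0.076 0.061] [108  73  48]
   218 [ 0.586  0.097 -0.004] [138  98  65]
   220 [0.601 0.09  0.001] [150 106  70]
   222 [ 0.609  0.086 -0.001] [146 104  68]
   224 [0.62  0.082 0.001] [143 102  67]
   226 [0.632 0.076 0.004] [146 105  69]
   228 [0.64  0.073 0.001] [141 100  66]
```

```bash
python3 - <<'E'
from h import *
C=np.load("scene0.npy")
M=(C[...,0]>.10)&(C[...,0]<.2)&(C[...,1]>-.70)&(C[...,1]<-.52)&(C[...,2]>.14)&(C[...,2]<.26)
v,u=np.nonzero(M); o=np.argsort(C[M][:,2])[:14]
for i in o: print(u[i],v[i],C[v[i],u[i]].round(3))
# now: everything around the gripper between handle and body in current view
c=snap("scene");C=cloud(c)
for v in range(196,226,2): print(v,[(u,*(C[v,u]*1000).round().astype(int)) for u in range(262,286,4)])
E
```

```text
81 150 [ 0.145 -0.564  0.246]
82 150 [ 0.15  -0.56   0.249]
80 149 [ 0.141 -0.566  0.249]
83 150 [ 0.153 -0.556  0.25 ]
83 148 [ 0.146 -0.554  0.254]
79 147 [ 0.134 -0.567  0.255]
81 149 [ 0.153 -0.562  0.257]
82 148 [ 0.148 -0.557  0.257]
82 147 [ 0.146 -0.556  0.26 ]
196 [(262, np.int64(649), np.int64(-6), np.int64(219)), (266, np.int64(664), np.int64(4), np.int64(228)), (270, np.int64(673), np.int64(16), np.int64(231)), (274, np.int64(672), np.int64(32), np.int64(224)), (278, np.int64(667), np.int64(50), np.int64(212)), (282, np.int64(510), np.int64(136), np.int64(38))]
198 [(262, np.int64(651), np.int64(-7), np.int64(211)), (266, np.int64(665), np.int64(3), np.int64(219)), (270, np.int64(672), np.int64(16), np.int64(220)), (274, np.int64(674), np.int64(31), np.int64(216)), (278, np.int64(511), np.int64(117), np.int64(35)), (282, np.int64(509), np.int64(136), np.int64(25))]
200 [(262, np.int64(603), np.int64(11), np.int64(150)), (266, np.int64(631), np.int64(16), np.int64(173)), (270, np.int64(671), np.int64(16), np.int64(209)), (274, np.int64(675), np.int64(30), np.int64(207)), (
[... 3079 characters left out ...]
, np.int64(595), np.int64(79), np.int64(1)), (282, np.int64(597), np.int64(97), np.int64(-5))]
222 [(262, np.int64(591), np.int64(12), np.int64(15)), (266, np.int64(644), np.int64(8), np.int64(69)), (270, np.int64(648), np.int64(23), np.int64(66)), (274, np.int64(595), np.int64(62), np.int64(-3)), (278, np.int64(603), np.int64(76), np.int64(-2)), (282, np.int64(614), np.int64(89), np.int64(3))]
224 [(262, np.int64(638), np.int64(-6), np.int64(58)), (266, np.int64(650), np.int64(5), np.int64(65)), (270, np.int64(646), np.int64(23), np.int64(53)), (274, np.int64(607), np.int64(57), np.int64(-2)), (278, np.int64(613), np.int64(72), np.int64(-2)), (282, np.int64(624), np.int64(84), np.int64(3))]
```

Emit:
send_rows --pt "0 0 0 0 0 0 42" --pt "0 0 0 0 0 0 42" --pt "0 0 0 0 0 0 42" --pt "0 0 0 0 0 0 42" --pt "0 0 0.05 0 0 0 42" --pt "0 0 0.05 0 0 0 42" --pt "0 0 0.05 0 0 0 42" --pt "0 0 0 0 0 0 42"

```text
t: 4.95
tool_pos: [0.6361, 0.029, 0.0451]
eef_rot: [-3.14, -0.0, 1.782]
force: [0.1, -0.1, 0.3]
opening: 0.494
```

```bash
python3 - <<'E'
from h import *
s=robot.get_state();print(s["tool_pos"],s["force"],s["opening"])
c=snap("scene");C=cloud(c)
for u in(264,267,270,273,276,280):
    print(u,[tuple((C[v,u]*1000).round().astype(int).tolist()) for v in range(206,232,2)])
save(c,"g3.png",(245,185,305,230))
E
```

```text
[0.63607421 0.029041   0.04508238] [ 0.07127307 -0.12916335  0.25733286] 0.49428190869393207
264 [(630, 8, 144), (618, 12, 120), (617, 12, 108), (622, 10, 103), (613, 13, 82), (616, 12, 74), (586, 23, 28), (592, 20, 24), (632, 4, 59), (647, -2, 65), (645, -1, 51), (654, -5, 50), (649, -3, 33)]
267 [(653, 11, 164), (609, 28, 105), (607, 28, 92), (619, 23, 94), (613, 25, 77), (616, 24, 68), (568, 43, 2), (635, 16, 68), (646, 11, 69), (643, 12, 55), (646, 11, 47), (613, 23, -4), (626, 18, 0)]
270 [(658, 21, 164), (658, 20, 154), (656, 21, 141), (663, 18, 138), (668, 16, 133), (560, 59, -1), (633, 30, 71), (641, 26, 69), (647, 23, 65), (649, 22, 57), (607, 39, -5), (623, 32, 2), (631, 29, 0)]
273 [(679, 24, 182), (673, 26, 165), (666, 29, 147), (660, 32, 129), (670, 27, 131), (671, 27, 120), (671, 26, 110), (668, 28, 95), (669, 27, 86), (667, 28, 72), (610, 51, -8), (630, 42, 5), (635, 40, -1)]
276 [(673, 38, 171), (687, 32, 177), (687, 32, 166), (681, 35, 149), (697, 28, 156), (697, 28, 145), (693, 29, 130), (-9223372036854775808, -9223372036854775808, -9223372036854775808), (671, 38, 83), (613, 63, 2), (628, 56, 8), (628, 56, -3), (641, 50, 1)]
280 [(523, 120, -2), (527, 118, -10), (621, 77, 85), (701, 42, 164), (694, 45, 145), (695, 44, 137), (685, 49, 114), (597, 87, -1), (613, 80, 6), (622, 76, 5), (629, 73, 1), (640, 68, 3), (642, 67, -6)]<stdin>:5: RuntimeWarning: invalid value encountered in cast
```

View pics/g3.png

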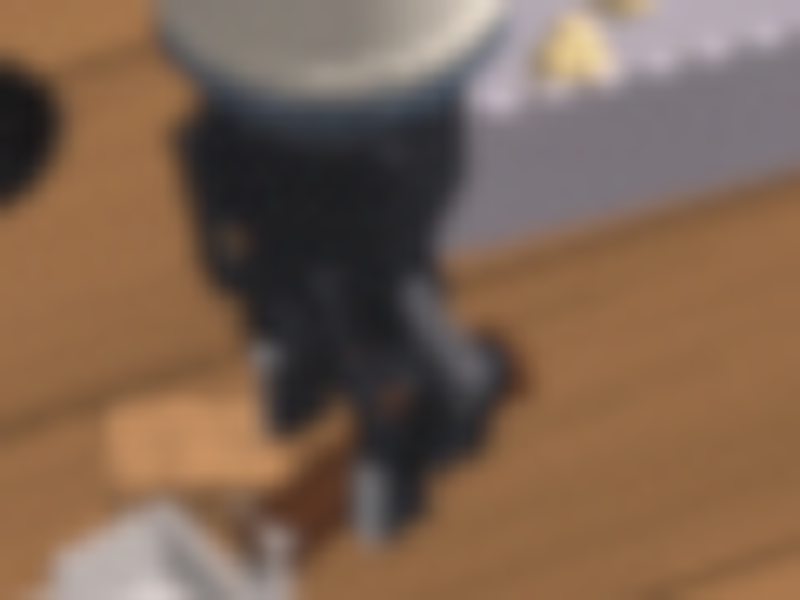

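The near fingertip at about (370,500) and the far one at (280,400) now straddle the handle, but the tips sit about 40 mm higher than the tool position implies. I'll lower by that, watching the force, and close.

Emit:
send_rows --pt "0 0 0.05 0 0 0 42" --pt "0 0 0.05 0 0 0 42" --pt "0 0 0.05 0 0 0 42" --pt "0 0 0.03 0 0 0 42" --pt "0 0 0 0 0 0 8" --pt "0 0 0 0 0 0 8" --pt "0 0 0 0 0 0 8" --pt "0 0 0 0 0 0 8" --pt "0 0 0 0 0 0 8" --pt "0 0 0 0 0 0 8" --grip_force 80

```text
t: 6.0
tool_pos: [0.6368, 0.029, 0.0247]
eef_rot: [3.142, -0.0, 1.782]
force: [0.6, -0.2, -2.2]
opening: 0.197
```

```bash
python3 - <<'E'
from h import *
s=robot.get_state();print(s["tool_pos"],s["eef_rot"],s["force"],s["opening"],s["q"])
E
```

```text
[0.63676048 0.02904829 0.0247434 ] [ 3.14154668e+00 -3.36672082e-07  1.78205224e+00] [ 0.61585063 -0.15074821 -2.1778571 ] 0.19747145670982771 [-4.80577342e-02  7.32087544e-01  1.48553235e+00  1.51811218e-05
  9.23928404e-01 -2.59322800e-01]
```

```bash
cat >> h.py <<'E'
import json
G_p=np.array([.63676,.02905,.02474]); G_q=down(-77.9)
S_off=np.array([.6523,-.0407,0.])   # scoop origin when gripped
rel=G_q.inv().apply(S_off-G_p)
REL=rel
def tool_for(o,heading,tilt=0):
    q=down(heading,tilt); return np.asarray(o)-q.apply(REL),q
def scoop_now():
    p,q=pose(); return p+q.apply(REL), -q.apply([1,0,0])
TR=np.array([.4573,.225]); TX=np.array([-.082,-.9966]); TY=np.array([.9966,-.082]); TH=-94.7
def tray(x,y,z): return np.r_[TR+x*TX+y*TY,z]
E
python3 - <<'E'
from h import *
p1,q1=tool_for([.6523,-.0407,.10],-77.9)
p2,q2=tool_for(tray(-.062,0,.10),TH)
plan([(p1,q1,5,8),(p2,q2,10,8)])
E
```

```text
[[0.0,0.0,-0.167,0.0,0.0,0.0,8],
[0.0,0.0,-0.166,0.0,0.0,0.0,8],
[0.0,0.0,-0.167,0.0,0.0,0.0,8],
[0.0,0.0,-0.167,0.0,0.0,0.0,8],
[0.0,0.0,-0.166,0.0,0.0,0.0,8]] | max mm/row 20 deg/row 0.0
[[0.298,-0.08,0.0,0.0,0.0,0.014,8],
[0.295,-0.089,0.0,0.0,0.0,0.014,8],
[0.292,-0.098,0.0,0.0,0.0,0.014,8],
[0.29,-0.106,0.0,0.0,0.0,0.014,8],
[0.286,-0.115,0.0,0.0,0.0,0.014,8],
[0.282,-0.122,0.0,0.0,0.0,0.014,8],
[0.279,-0.132,0.0,0.0,0.0,0.014,8],
[0.275,-0.139,0.0,0.0,0.0,0.014,8],
[0.271,-0.147,0.0,0.0,0.0,0.014,8],
[0.267,-0.155,0.0,0.0,0.0,0.014,8]] | max mm/row 37 deg/row 1.7
```

Emit:
send_rows --pt "0 0 -0.167 0 0 0 8" --pt "0 0 -0.167 0 0 0 8" --pt "0 0 -0.167 0 0 0 8" --pt "0 0 -0.167 0 0 0 8" --pt "0 0 -0.166 0 0 0 8"

```text
t: 6.5
tool_pos: [0.6366, 0.029, 0.1257]
eef_rot: [-3.142, -0.0, 1.782]
force: [1.3, -0.2, -1.4]
opening: 0.196
```

Emit:
send_rows --pt "0.298 -0.08 0 0 0 0.014 8" --pt "0.295 -0.089 0 0 0 0.014 8" --pt "0.292 -0.098 0 0 0 0.014 8" --pt "0.29 -0.106 0 0 0 0.014 8" --pt "0.286 -0.115 0 0 0 0.014 8" --pt "0.282 -0.122 0 0 0 0.014 8" --pt "0.279 -0.132 0 0 0 0.014 8" --pt "0.275 -0.139 0 0 0 0.014 8" --pt "0.271 -0.147 0 0 0 0.014 8" --pt "0.267 -0.155 0 0 0 0.014 8"

```text
t: 7.5
tool_pos: [0.4669, 0.3594, 0.1249]
eef_rot: [3.141, -0.0, 1.488]
force: [0.2, 0.2, -2.0]
opening: 0.197
```

```bash
cat >> h.py <<'E'
def see(cams=("scene",),zl=0,zh=.4,xl=.3,xh=.75,yl=-.4,yh=.5):
    """bright unsaturated scoop points around expected place"""
    o,x=scoop_now()
    for n in cams:
        c=snap(n);C=cloud(c);h=cv2.cvtColor(c["pixels"],cv2.COLOR_RGB2HSV)
        d=C-o; y=np.cross([0,0,1],x); y/=np.linalg.norm(y); zz=np.cross(x,y)
        L=np.stack([d@x,d@y,d@zz],-1)*1000
        yield n,c,C,h,L
E
python3 - <<'E'
from h import *
s=robot.get_state();print(s["force"],s["opening"],scoop_now())
for n,c,C,h,L in see(("scene","top")):
    M=(np.abs(L[...,0])<70)&(np.abs(L[...,1])<75)&(L[...,2]>-25)&(L[...,2]<50)&(h[...,1]<45)
    P=L[M]; r=cv2.minAreaRect(P[:,:2].astype(np.float32)); print(n,len(P),np.round(r[0],1),np.round(r[1],1),r[2])
    F=L[(np.abs(L[...,1])<30)&(np.abs(L[...,0])<25)&(np.abs(L[...,2])<30)]; print(" floor z",np.nanmedian(F[:,2]),len(F))
    if n=="scene": save(c,"over.png",(230,130,360,230))
E
```

```text
[ 0.22249577  0.16166282 -1.95837957] 0.19668080010093256 (array([0.46151626, 0.28809602, 0.10014883]), array([-8.31357308e-02, -9.96538226e-01, -1.16767786e-04]))
scene 407 [-8.8  0.3] [111.2 111.5] 88.89134979248047
 floor z 2.327163829883301 101
top 908 [-1.3 -1.6] [98.1 86.7] 89.79994201660156
 floor z 2.9994985091192676 337
```

View pics/over.png

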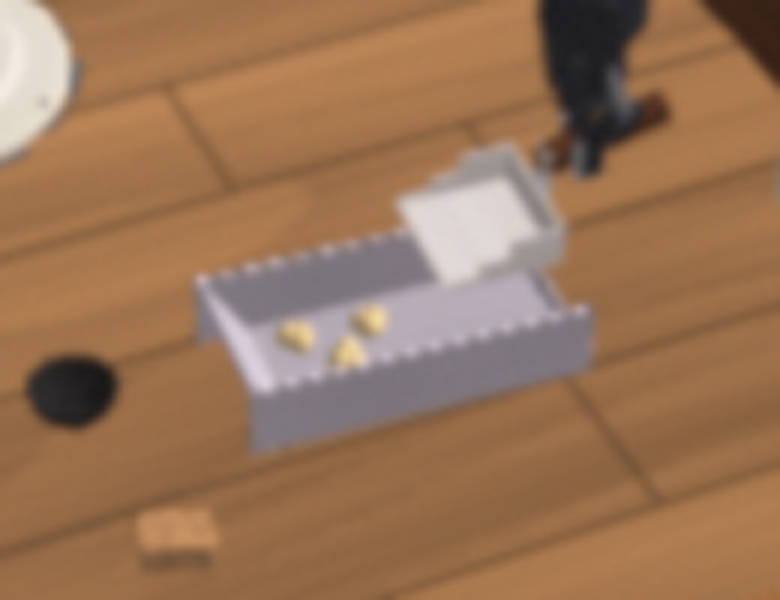

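The scoop is held level over the tray (at ~(480,230)); nuggets are visible at (297,335), (370,320) and (348,352). Heights agree with expectation.

```bash
python3 - <<'E'
from h import *
p1,q1=tool_for(tray(-.062,.002,.03),TH); p2,q2=tool_for(tray(-.062,.002,.006),TH)
p3,_=tool_for(tray(.033,.002,.0055),TH)
plan([(p1,q1,3,8),(p2,q2,3,8),(p3,q2,10,8)])
E
```

```text
[[-0.009,0.012,0.195,0.0,0.0,0.0,8],
[-0.009,0.012,0.195,0.0,0.0,0.001,8],
[-0.009,0.012,0.194,0.0,0.0,0.0,8]] | max mm/row 23 deg/row 0.0
[[0.0,0.0,0.067,0.0,0.0,0.0,8],
[0.0,0.0,0.067,0.0,0.0,0.0,8],
[0.0,0.0,0.066,0.0,0.0,0.0,8]] | max mm/row 8 deg/row 0.0
[[-0.079,0.0,0.0,0.0,0.0,0.0,8],
[-0.079,0.0,0.001,0.0,0.0,0.0,8],
[-0.08,0.0,0.0,0.0,0.0,0.0,8],
[-0.079,0.0,0.001,0.0,0.0,0.0,8],
[-0.079,0.0,0.0,0.0,0.0,0.0,8],
[-0.079,0.0,0.0,0.0,0.0,0.0,8],
[-0.079,0.0,0.001,0.0,0.0,0.0,8],
[-0.08,0.0,0.0,0.0,0.0,0.0,8],
[-0.079,0.0,0.0,0.0,0.0,0.0,8],
[-0.079,0.0,0.001,0.0,0.0,0.0,8]] | max mm/row 10 deg/row 0.0
```

Emit:
send_rows --pt "-0.009 0.012 0.195 0 0 0 8" --pt "-0.009 0.012 0.195 0 0 0 8" --pt "-0.009 0.012 0.195 0 0 0 8" --pt "0 0 0.067 0 0 0 8" --pt "0 0 0.067 0 0 0 8" --pt "0 0 0.066 0 0 0 8" --pt "0 0 0 0 0 0 8"

```text
t: 8.3
tool_pos: [0.4717, 0.3544, 0.0302]
eef_rot: [-3.141, 0.0, 1.489]
force: [1.0, 0.5, -0.4]
opening: 0.201
```

Emit:
send_rows --pt "-0.079 0 0 0 0 0 8" --pt "-0.079 0 0.001 0 0 0 8" --pt "-0.079 0 0 0 0 0 8" --pt "-0.079 0 0.001 0 0 0 8"

```text
t: 8.7
tool_pos: [0.4686, 0.3157, 0.0307]
eef_rot: [3.141, -0.0, 1.488]
force: [0.9, 0.1, -0.8]
opening: 0.2
```

```bash
python3 - <<'E'
from h import *
s=robot.get_state();print(s["force"],s["opening"],scoop_now())
for n,c,C,h,L in see(("top",)):
    M=(np.abs(L[...,0])<70)&(np.abs(L[...,1])<75)&(L[...,2]>20)&(L[...,2]<40)
    P=L[M]; print(len(P),np.percentile(P,[2,50,98],axis=0).round(1))
    W=L[(L[...,0]<60)&(L[...,0]>-130)&(np.abs(L[...,1])<75)&(L[...,2]>46)&(L[...,2]<62)]; print("walls",np.nanmedian(W[W[:,1]>30][:,1]),np.nanmedian(W[W[:,1]<-30][:,1]))
    save(c,"push.png",(180,210,300,300))
E
```

```text
[ 0.94155566  0.12440481 -0.82415791] 0.19998583234851394 (array([0.46333646, 0.24441704, 0.0059324 ]), array([-8.22239043e-02, -9.96613870e-01, -1.55603914e-04]))
52 [[-36.4 -47.3  20.6]
 [ 46.7  41.1  26.1]
 [ 69.3  53.7  37.6]]
walls 55.19977805924548 -64.75039484868554
```

View pics/push.png

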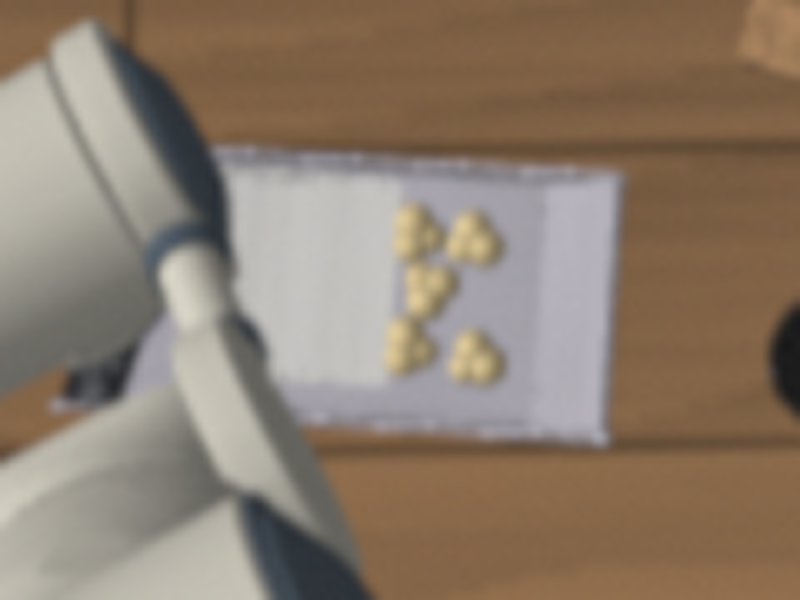

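Top crop: the lip is at x≈395 px, the five nuggets lie just ahead of it (400–500), the ramp foot at 540. The scoop sits about 4–5 mm off-centre towards the upper wall, so I correct that while pushing on.

Emit:
send_rows --pt "-0.02 -0.017 0.004 0 0 0 8" --pt "-0.04 -0.017 0.004 0 0 0 8" --pt "-0.05 0 0 0 0 0 8" --pt "-0.05 0 0 0 0 0 8" --pt "-0.05 0 0 0 0 0 8" --pt "-0.05 0 0 0 0 0 8" --pt "-0.05 0 0 0 0 0 8" --pt "-0.05 0 0 0 0 0 8"

```text
t: 9.55
tool_pos: [0.461, 0.2734, 0.0294]
eef_rot: [-3.142, 0.0, 1.489]
force: [0.4, -0.3, -1.0]
opening: 0.198
```

```bash
cat >> h.py <<'E'
def nugs(cam="top"):
    c=snap(cam);C=cloud(c);h=cv2.cvtColor(c["pixels"],cv2.COLOR_RGB2HSV)
    m=((h[...,1]>70)&(h[...,2]>130)&(h[...,0]>15)&(h[...,0]<35)&(C[...,0]>.36)&(C[...,0]<.56)).astype(np.uint8)
    n,l,st,ce=cv2.connectedComponentsWithStats(m)
    o,x=scoop_now()
    for i in range(1,n):
        if st[i,4]>4:
            w=np.nanmedian(C[l==i],0)
            if w[2]>.004: print(cam,"nug",st[i,4],w.round(3),"along scoop x mm",((w-o)@x*1000).round())
    return c
E
python3 - <<'E'
from h import *
s=robot.get_state();print(s["force"],s["opening"],scoop_now()[0]); nugs()
E
```

```text
[ 0.44893649 -0.30951928 -0.95524904] 0.1980287974650417 [0.45572754 0.20215027 0.00464291]
top nug 100 [0.476 0.151 0.022] along scoop x mm 49.0
top nug 71 [0.424 0.155 0.023] along scoop x mm 49.0
```

Emit:
send_rows --pt "-0.035 0 0 0 0 0 8" --pt "-0.035 0 0 0 0 0 8" --pt "-0.03 0 0 0 0 0 8" --pt "-0.025 0 0 0 0 0 8" --pt "-0.025 0 0 0 0 0 8"

```text
t: 10.1
tool_pos: [0.4596, 0.2559, 0.0294]
eef_rot: [3.142, -0.0, 1.489]
force: [0.0, 0.5, -2.2]
opening: 0.197
```

```bash
python3 - <<'E'
from h import *
s=robot.get_state();print(s["force"],s["opening"],scoop_now()[0]); c=nugs(); save(c,"push2.png",(190,215,290,290))
E
```

```text
[ 0.04135196  0.54402035 -2.21533911] 0.19719510611411667 [0.45429473 0.18458944 0.00465221]
top nug 66 [0.48  0.147 0.024] along scoop x mm 35.0
top nug 30 [0.449 0.138 0.025] along scoop x mm 47.0
top nug 66 [0.424 0.154 0.024] along scoop x mm 33.0
```

View pics/push2.png

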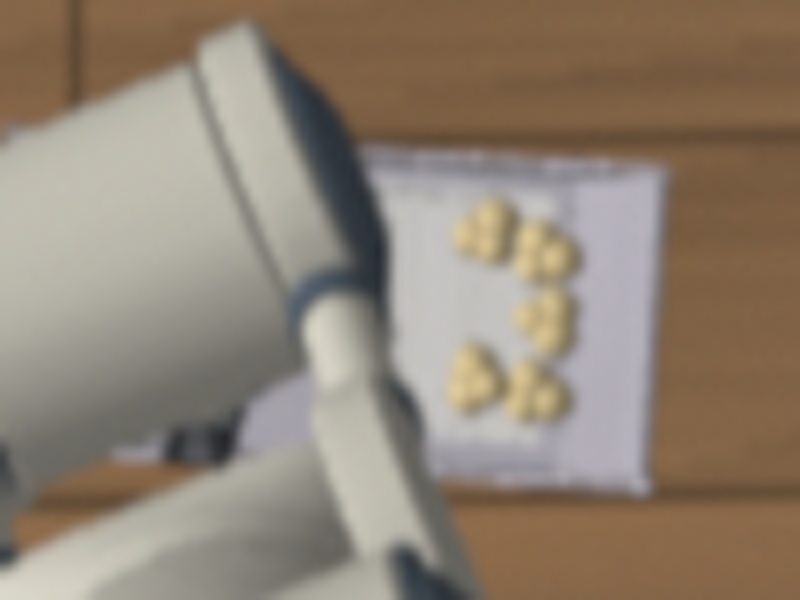

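Top crop: all five nuggets are riding on the front part of the scoop floor (x≈450–580 px), ramp foot at ~572 px. A few mm further, then a small tilt back and a vertical lift.

Emit:
send_rows --pt "-0.02 0 0 0 0 0 8" --pt "-0.02 0 0 0 0 0 8" --pt "-0.01 0 0 0 0 0 8"

```text
t: 10.45
tool_pos: [0.459, 0.2499, 0.0294]
eef_rot: [-3.142, -0.0, 1.489]
force: [0.2, -0.4, -1.8]
opening: 0.201
```

```bash
python3 - <<'E'
from h import *
s=robot.get_state();o,x=scoop_now();print(s["force"],s["opening"],o); nugs()
lip=o+.045*x; h=np.array([*TX,0]);
def sc(th,extra=0,fwd=0):
    t=np.radians(th); L=lip+h*fwd+np.array([0,0,.001+.085*np.sin(t)+extra]); return tool_for(L-.045*(h*np.cos(t)+np.array([0,0,np.sin(t)])),TH,th)
w=[(*sc(4,.0005,.001),3,8),(*sc(8,.0005,.003),4,8),(*sc(10,.03,.003),4,8),(*sc(12,.10,.003),5,8)]
plan(w)
E
```

```text
[ 0.23375166 -0.38231163 -1.80369682] 0.20142045980096435 [0.45374824 0.17861145 0.0046464 ]
top nug 71 [0.48  0.147 0.025] along scoop x mm 29.0
top nug 30 [0.449 0.138 0.025] along scoop x mm 41.0
top nug 65 [0.424 0.151 0.025] along scoop x mm 30.0
[[0.002,0.0,0.002,0.0,-0.011,0.0,8],
[0.001,0.0,0.002,0.0,-0.011,0.0,8],
[0.002,0.0,0.002,0.0,-0.011,0.0,8]] | max mm/row 0 deg/row 1.3
[[-0.002,0.0,0.005,0.0,-0.008,0.0,8],
[-0.002,0.0,0.005,0.0,-0.009,0.0,8],
[-0.002,0.0,0.005,0.0,-0.008,0.0,8],
[-0.002,0.0,0.006,0.0,-0.009,0.0,8]] | max mm/row 1 deg/row 1.0
[[-0.008,0.0,-0.059,0.0,-0.004,0.0,8],
[-0.008,0.0,-0.058,0.0,-0.004,0.0,8],
[-0.009,0.0,-0.058,0.0,-0.004,0.0,8],
[-0.009,0.0,-0.059,0.0,-0.004,0.0,8]] | max mm/row 7 deg/row 0.5
[[-0.02,0.0,-0.113,0.0,-0.003,0.0,8],
[-0.02,0.0,-0.113,0.0,-0.004,0.0,8],
[-0.021,0.0,-0.112,0.0,-0.003,0.0,8],
[-0.023,0.0,-0.112,0.0,-0.004,0.0,8],
[-0.023,0.0,-0.113,0.0,-0.003,0.0,8]] | max mm/row 14 deg/row 0.4
```

Emit:
send_rows --pt "-0.013 0 0 0 0 0 8" --pt "-0.013 0 0 0 0 0 8" --pt "0.002 0 0.001 0 -0.011 0 8" --pt "0.002 0 0.001 0 -0.011 0 8" --pt "0.002 0 0.001 0 -0.011 0 8" --pt "-0.002 0 0.003 0 -0.008 0 8" --pt "-0.002 0 0.003 0 -0.009 0 8" --pt "-0.002 0 0.003 0 -0.008 0 8" --pt "-0.002 0 0.003 0 -0.009 0 8"

```text
t: 11.4
tool_pos: [0.4588, 0.2465, 0.0276]
eef_rot: [-3.142, 0.142, 1.489]
force: [-0.3, 0.2, -2.1]
opening: 0.197
```

```bash
python3 - <<'E'
from h import *
s=robot.get_state();o,x=scoop_now();print(s["force"],s["opening"],o,x); nugs()
E
```

```text
[-0.26012501  0.24737577 -2.09674171] 0.197318540979655 [0.45324938 0.17244565 0.01320961] [-0.08124827 -0.98665603  0.14109781]
top nug 66 [0.48  0.147 0.037] along scoop x mm 27.0
top nug 33 [0.449 0.135 0.038] along scoop x mm 41.0
top nug 65 [0.424 0.147 0.038] along scoop x mm 31.0
```

Emit:
send_rows --pt "-0.003 0 -0.02 0 -0.012 0 8" --pt "-0.003 0 -0.03 0 -0.012 0 8" --pt "-0.004 0 -0.04 0 -0.012 0 8" --pt "-0.005 0 -0.05 0 -0.012 0 8" --pt "-0.008 0 -0.05 0 -0.01 0 8" --pt "-0.008 0 -0.05 0 -0.01 0 8"

```text
t: 12.05
tool_pos: [0.459, 0.2491, 0.0571]
eef_rot: [3.141, 0.285, 1.489]
force: [-0.3, -1.1, -1.6]
opening: 0.198
```

```bash
python3 - <<'E'
from h import *
s=robot.get_state();o,x=scoop_now();print(s["force"],s["opening"],o,x); c=nugs(); nugs("scene"); save(c,"lift.png",(190,215,290,290))
E
```

```text
[-0.30692929 -1.0997562  -1.62781669] 0.1981114669922202 [0.45339667 0.17378117 0.0533773 ] [-0.07882904 -0.95655073  0.28070748]
top nug 69 [0.479 0.151 0.079] along scoop x mm 28.0
top nug 35 [0.451 0.139 0.085] along scoop x mm 43.0
top nug 30 [0.434 0.2   0.068] along scoop x mm -19.0
top nug 30 [0.422 0.145 0.084] along scoop x mm 39.0
scene nug 65 [0.464 0.139 0.081] along scoop x mm 40.0
scene nug 16 [0.436 0.198 0.064] along scoop x mm -18.0
```

View pics/lift.png

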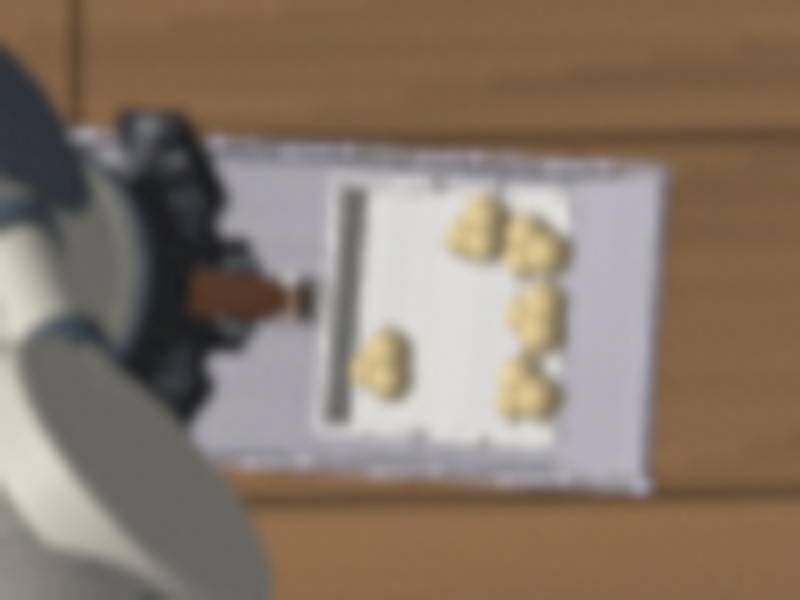

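Top crop: all five nuggets are in the raised scoop, four near the lip (x≈470–565 px) and one at the back (380,365). I tilt further back, still over the tray.

Emit:
send_rows --pt "0 0 -0.03 0 -0.015 0 8" --pt "0 0 -0.03 0 -0.015 0 8" --pt "0 0 -0.03 0 -0.015 0 8" --pt "0 0 -0.03 0 -0.015 0 8" --pt "0 0 -0.03 0 -0.015 0 8" --pt "0 0 -0.03 0 -0.015 0 8" --pt "0 0 -0.03 0 -0.015 0 8" --pt "0 0 -0.03 0 -0.015 0 8" --pt "0 0 0 0 0 0 8" --pt "0 0 0 0 0 0 8"

```text
t: 13.15
tool_pos: [0.4598, 0.2599, 0.0828]
eef_rot: [-3.141, 0.533, 1.489]
force: [-0.5, -0.3, -1.7]
opening: 0.196
```

```bash
python3 - <<'E'
from h import *
s=robot.get_state();o,x=scoop_now();print(s["force"],s["opening"],o,x,s["q"]); c=nugs(); nugs("scene"); 
E
```

```text
[-0.45674691 -0.28045274 -1.73158825] 0.1963736791342721 [0.45429589 0.1860297  0.0978152 ] [-0.07030271 -0.85824906  0.50839559] [ 0.65217238  0.72717398  1.45934899 -0.39705764  1.34982827  0.90030115]
top nug 172 [0.454 0.203 0.111] along scoop x mm -8.0
scene nug 65 [0.449 0.195 0.112] along scoop x mm -1.0
```

```bash
cat >> h.py <<'E'
MC=np.array([.463,-.2195]); MY=np.array([.184,.983]); MX=np.array([.983,-.184]); MH=-100.6
def pour(ym,lipz,tilt,xm=0,heading=MH):
    """tool pose with lip at melter (xm,ym), height lipz"""
    q=down(heading,tilt); x=-q.apply([1,0,0]); lip=np.r_[MC+ym*MY+xm*MX,lipz]; return tool_for(lip-.045*x,heading,tilt)
E
python3 - <<'E'
from h import *
p,q=pose(); P,Q=pour(.06,.21,30)
f=lambda a:p+(P-p)*a
from scipy.spatial.transform import Slerp
S=Slerp([0,1],R.concatenate([q,Q]))
print(np.linalg.norm(P-p))
plan([(f(.08),S(.08),3,8),(f(.3),S(.3),3,8),(f(.65),S(.65),4,8),(f(.9),S(.9),4,8),(f(1.),S(1.),4,8)])
E
```

```text
0.32350992756213925
[[-0.069,0.013,0.017,0.001,0.0,0.001,8],
[-0.068,0.014,0.017,0.0,0.0,0.001,8],
[-0.069,0.013,0.018,0.001,0.0,0.001,8]] | max mm/row 9 deg/row 0.2
[[-0.188,0.038,0.047,0.002,0.0,0.003,8],
[-0.188,0.039,0.047,0.002,0.001,0.003,8],
[-0.188,0.041,0.046,0.001,0.0,0.004,8]] | max mm/row 24 deg/row 0.4
[[-0.224,0.051,0.055,0.002,0.001,0.004,8],
[-0.223,0.052,0.055,0.003,0.0,0.003,8],
[-0.223,0.055,0.054,0.002,0.001,0.004,8],
[-0.222,0.056,0.054,0.002,0.0,0.004,8]] | max mm/row 28 deg/row 0.5
[[-0.159,0.042,0.038,0.002,0.0,0.003,8],
[-0.158,0.043,0.038,0.001,0.001,0.002,8],
[-0.159,0.044,0.037,0.002,0.0,0.003,8],
[-0.158,0.044,0.038,0.001,0.0,0.002,8]] | max mm/row 20 deg/row 0.4
[[-0.063,0.018,0.015,0.001,0.0,0.001,8],
[-0.063,0.019,0.015,0.0,0.0,0.001,8],
[-0.063,0.018,0.014,0.001,0.001,0.001,8],
[-0.063,0.019,0.015,0.001,0.0,0.001,8]] | max mm/row 8 deg/row 0.2
```

Emit:
send_rows --pt "-0.069 0.013 0.017 0 0 0.001 8" --pt "-0.069 0.013 0.017 0 0 0.001 8" --pt "-0.069 0.013 0.018 0 0 0.001 8" --pt "-0.188 0.038 0.047 0.002 0 0.003 8" --pt "-0.188 0.039 0.047 0.002 0 0.003 8" --pt "-0.188 0.041 0.046 0.002 0 0.004 8" --pt "-0.224 0.051 0.055 0.002 0.001 0.004 8" --pt "-0.223 0.052 0.055 0.002 0 0.003 8" --pt "-0.223 0.055 0.054 0.002 0.001 0.004 8" --pt "-0.222 0.056 0.054 0.002 0 0.004 8"

```text
t: 14.25
tool_pos: [0.4822, 0.0576, 0.1429]
eef_rot: [3.136, 0.53, 1.42]
force: [0.8, 0.6, -2.4]
opening: 0.199
```

Emit:
send_rows --pt "-0.159 0.042 0.038 0.002 0 0.003 8" --pt "-0.158 0.043 0.038 0.002 0 0.002 8" --pt "-0.159 0.044 0.037 0.002 0 0.003 8" --pt "-0.158 0.044 0.038 0.002 0 0.002 8" --pt "-0.063 0.018 0.015 0.001 0 0.001 8" --pt "-0.063 0.019 0.015 0.001 0 0.001 8" --pt "-0.063 0.018 0.014 0.001 0 0.001 8" --pt "-0.063 0.019 0.015 0.001 0 0.001 8" --pt "0 0 0 0 0 0 8"

```text
t: 15.15
tool_pos: [0.4947, -0.0491, 0.1745]
eef_rot: [-3.139, 0.53, 1.386]
force: [0.6, 0.3, -1.8]
opening: 0.197
```

```bash
python3 - <<'E'
from h import *
s=robot.get_state();o,x=scoop_now();print(s["force"],s["opening"],o,x,s["q"]); nugs(); nugs("scene")
for n,c,C,h,L in see(("top","scene")):
    # L built with horizontal y; scoop-frame extents
    M=(np.abs(L[...,0])<75)&(np.abs(L[...,1])<70)&(L[...,2]>-15)&(L[...,2]<12)&(h[...,1]<45)&(h[...,2]>140)
    P=L[M]; r=cv2.minAreaRect(P[:,:2].astype(np.float32)); print(n,len(P),np.round(r[0],1),np.round(r[1],1),r[2],np.percentile(P,[1,50,99],axis=0).round(1).tolist())
    if n=="top": save(c,"over_m.png",(310,180,430,290))
E
```

```text
[ 0.58839796  0.33114885 -1.75000971] 0.1971077189001497 [ 0.48161221 -0.12206078  0.18925357] [-0.15846205 -0.84831794  0.50521921] [ 0.12167068  0.48799561  1.65470383 -0.53619851  1.22701064  0.55022102]
top nug 77 [ 0.512 -0.109  0.202] along scoop x mm -9.0
top nug 37 [ 0.49  -0.094  0.194] along scoop x mm -23.0
top nug 84 [ 0.459 -0.099  0.2  ] along scoop x mm -10.0
scene nug 94 [ 0.477 -0.103  0.199] along scoop x mm -10.0
top 629 [5.1 1.1] [87.7 98.3] 0.10995552688837051 [[-37.0, -46.2, -5.2], [19.5, 0.7, 2.9], [46.3, 48.2, 11.0]]
scene 215 [7.3 2. ] [ 83.4 104.8] 3.399962902069092 [[-31.9, -48.9, -5.2], [21.7, 5.4, 2.6], [47.0, 51.5, 11.3]]
```

View pics/over_m.png

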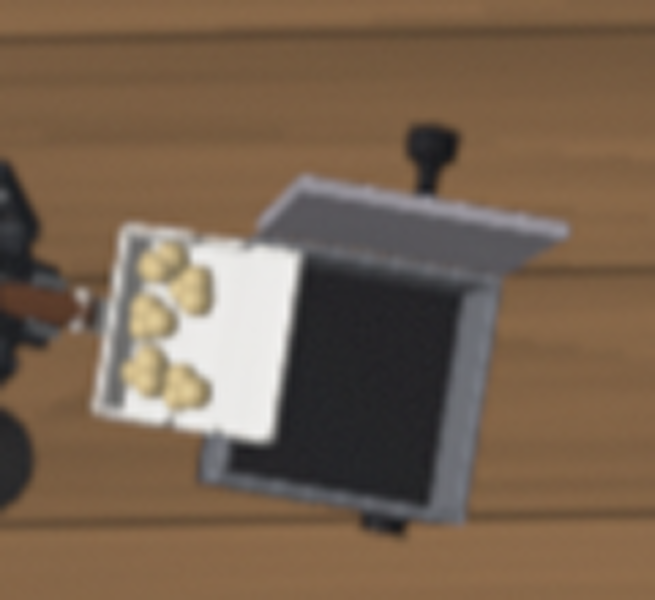

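Top crop: all five nuggets lie against the scoop's back wall (x≈150–210 px), the lip is over the melter's near edge, and the lid stands open at the upper side. Ready to pour.

```bash
python3 - <<'E'
from h import *
plan([(*pour(.045,.18,10),5,8),(*pour(.035,.108,-15),5,8),(*pour(.03,.082,-28),4,8),(*pour(.03,.078,-52),6,8)])
E
```

```text
[[-0.023,0.0,-0.006,0.0,0.034,0.0,8],
[-0.023,0.0,-0.007,0.0,0.034,0.0,8],
[-0.022,0.0,-0.009,-0.001,0.034,0.0,8],
[-0.021,0.0,-0.011,0.0,0.034,0.0,8],
[-0.021,0.0,-0.012,0.0,0.034,0.0,8]] | max mm/row 3 deg/row 4.1
[[-0.031,0.0,0.043,0.0,0.042,0.0,8],
[-0.035,0.0,0.04,0.0,0.041,0.0,8],
[-0.038,0.0,0.037,0.0,0.042,0.0,8],
[-0.041,0.0,0.033,0.0,0.041,0.0,8],
[-0.044,0.0,0.03,0.0,0.042,0.0,8]] | max mm/row 6 deg/row 5.0
[[-0.042,0.0,-0.004,0.0,0.027,0.0,8],
[-0.042,0.0,-0.006,0.0,0.027,0.0,8],
[-0.041,0.0,-0.008,0.0,0.027,0.0,8],
[-0.041,0.0,-0.011,0.0,0.027,0.0,8]] | max mm/row 5 deg/row 3.2
[[-0.031,0.0,-0.058,0.0,0.033,0.0,8],
[-0.026,0.0,-0.06,0.0,0.034,0.0,8],
[-0.022,0.0,-0.061,0.0,0.033,0.0,8],
[-0.018,0.0,-0.063,0.0,0.033,0.0,8],
[-0.013,-0.001,-0.064,0.0,0.034,0.0,8],
[-0.009,0.0,-0.065,0.0,0.033,0.0,8]] | max mm/row 8 deg/row 4.0
```

Emit:
send_rows --pt "-0.023 0 -0.006 0 0.034 0 8" --pt "-0.023 0 -0.007 0 0.034 0 8" --pt "-0.022 0 -0.009 0 0.034 0 8" --pt "-0.021 0 -0.011 0 0.034 0 8" --pt "-0.021 0 -0.012 0 0.034 0 8" --pt "-0.031 0 0.043 0 0.042 0 8" --pt "-0.035 0 0.04 0 0.041 0 8" --pt "-0.038 0 0.037 0 0.042 0 8" --pt "-0.041 0 0.033 0 0.041 0 8" --pt "-0.044 0 0.03 0 0.042 0 8"

```text
t: 16.35
tool_pos: [0.4886, -0.081, 0.1624]
eef_rot: [-3.14, -0.265, 1.386]
force: [-0.5, 0.6, -2.9]
opening: 0.198
```

```bash
python3 - <<'E'
from h import *
s=robot.get_state();o,x=scoop_now();print(s["force"],o+.045*x,np.degrees(np.arcsin(x[2])),s["q"]); nugs()
print((pour(.035,.108,-15)[0]-s["tool_pos"]).round(4))
E
```

```text
[-0.47038648  0.58657902 -2.93722806] [ 0.46965864 -0.18516116  0.10795732] -15.200577565988029 [-0.46691544  0.40686593  1.72575358  0.28576784  1.10241444 -0.42357204]
[-0.0002  0.0003 -0.0003]
```

Emit:
send_rows --pt "-0.042 0 -0.004 0 0.027 0 8" --pt "-0.042 0 -0.006 0 0.027 0 8" --pt "-0.041 0 -0.008 0 0.027 0 8" --pt "-0.041 0 -0.011 0 0.027 0 8" --pt "-0.031 0 -0.058 0 0.033 0 8" --pt "-0.026 0 -0.06 0 0.034 0 8" --pt "-0.022 0 -0.061 0 0.033 0 8" --pt "-0.018 0 -0.063 0 0.033 0 8" --pt "-0.013 0 -0.064 0 0.034 0 8" --pt "-0.009 0 -0.065 0 0.033 0 8"

```text
t: 17.4
tool_pos: [0.4775, -0.1389, 0.1852]
eef_rot: [-3.136, -0.909, 1.382]
force: [0.8, 0.6, -1.2]
opening: 0.196
```

Emit:
send_rows --pt "0 0 0 0 0 0 8" --pt "0 0 0 0 0 0 8" --pt "0 0 0 0 0 0 8" --pt "0 0 0 0 0 0 8"

```text
t: 17.8
tool_pos: [0.4777, -0.1382, 0.1855]
eef_rot: [-3.138, -0.906, 1.384]
force: [0.7, 0.1, -0.9]
opening: 0.201
```

```bash
python3 - <<'E'
from h import *
s=robot.get_state();o,x=scoop_now();print(s["force"],o+.045*x,np.degrees(np.arcsin(x[2])),s["q"]); nugs(); nugs("scene")
# plan retreat: up along +ym and level out
plan([(*pour(.05,.12,-45),3,8),(*pour(.08,.22,-10),7,8),(*pour(.14,.24,0),4,8)])
E
```

```text
[ 0.67777211  0.11348511 -0.917342  ] [ 0.46844893 -0.18973516  0.07855193] -51.896791334798394 [-0.86390012  0.64830242  1.59143668  0.65756099  1.57694785 -0.91279471]
[[0.131,0.0,0.012,0.0,-0.019,0.0,8],
[0.131,-0.001,0.007,-0.001,-0.019,0.0,8],
[0.131,0.0,0.001,0.0,-0.02,-0.001,8]] | max mm/row 16 deg/row 2.3
[[0.101,0.0,0.026,0.0,-0.042,0.0,8],
[0.103,0.0,0.017,0.0,-0.041,0.0,8],
[0.105,0.0,0.008,0.0,-0.042,0.0,8],
[0.104,0.0,-0.001,0.0,-0.041,0.0,8],
[0.104,0.0,-0.011,0.0,-0.042,0.0,8],
[0.103,0.0,-0.019,0.0,-0.042,0.0,8],
[0.101,0.0,-0.028,0.0,-0.041,0.0,8]] | max mm/row 13 deg/row 5.0
[[0.136,0.0,0.024,0.0,-0.021,0.0,8],
[0.136,0.0,0.017,0.0,-0.021,0.0,8],
[0.137,0.0,0.012,0.0,-0.021,0.0,8],
[0.137,0.0,0.006,0.0,-0.021,0.0,8]] | max mm/row 17 deg/row 2.5
```

Emit:
send_rows --pt "0.131 0 0.012 0 -0.019 0 8" --pt "0.131 0 0.007 0 -0.019 0 8" --pt "0.131 0 0.001 0 -0.02 0 8" --pt "0.101 0 0.026 0 -0.042 0 8" --pt "0.103 0 0.017 0 -0.041 0 8" --pt "0.105 0 0.008 0 -0.042 0 8" --pt "0.104 0 -0.001 0 -0.041 0 8" --pt "0.104 0 -0.011 0 -0.042 0 8" --pt "0.103 0 -0.019 0 -0.042 0 8" --pt "0.101 0 -0.028 0 -0.041 0 8"

```text
t: 18.9
tool_pos: [0.4977, -0.0322, 0.2654]
eef_rot: [-3.141, -0.173, 1.385]
force: [-0.9, 0.2, -2.0]
opening: 0.197
```

Emit:
send_rows --pt "0.136 0 0.024 0 -0.021 0 8" --pt "0.136 0 0.017 0 -0.021 0 8" --pt "0.136 0 0.012 0 -0.021 0 8" --pt "0.136 0 0.006 0 -0.021 0 8" --pt "0 0 0 0 0 0 8"

```text
t: 19.4
tool_pos: [0.5098, 0.0343, 0.2648]
eef_rot: [-3.14, 0.001, 1.388]
force: [-0.2, -0.3, -1.7]
opening: 0.2
```

```bash
python3 - <<'E'
from h import *
s=robot.get_state();o,x=scoop_now();print(s["force"],o,x,s["q"]); nugs(); c=snap("top"); save(c,"poured.png",(270,150,430,290))
C=cloud(c);h=cv2.cvtColor(c["pixels"],cv2.COLOR_RGB2HSV)
p=[.6523,-.0407]
# placing the scoop back where it stood
a,qa=tool_for([*p,.20],-77.9); b,_=tool_for([*p,.03],-77.9); d,_=tool_for([*p,.003],-77.9)
plan([(a,qa,8,8),(b,qa,5,8),(d,qa,4,8)])
E
```

```text
[-0.22855104 -0.34239322 -1.74937513] [ 0.49735782 -0.03611717  0.24007951] [-1.81336524e-01 -9.83420962e-01  5.26179038e-04] [-4.96110456e-02  2.85436887e-01  1.55038328e+00 -2.85168142e-04
  1.30768603e+00  1.32809238e-01]
top nug 49 [ 0.509 -0.203  0.022] along scoop x mm 161.0
top nug 48 [ 0.474 -0.247  0.023] along scoop x mm 211.0
top nug 48 [ 0.448 -0.201  0.023] along scoop x mm 170.0
top nug 47 [ 0.437 -0.234  0.022] along scoop x mm 205.0
top nug 48 [ 0.427 -0.26   0.024] along scoop x mm 232.0
[[0.021,0.131,0.041,0.0,0.0,-0.024,8],
[0.014,0.132,0.042,0.0,0.0,-0.023,8],
[0.008,0.132,0.041,0.0,0.0,-0.024,8],
[0.001,0.133,0.041,-0.001,0.0,-0.023,8],
[-0.006,0.132,0.042,0.0,0.0,-0.024,8],
[-0.012,0.132,0.041,0.0,0.0,-0.023,8],
[-0.018,0.132,0.042,0.0,0.0,-0.024,8],
[-0.025,0.13,0.041,0.0,-0.001,-0.024,8]] | max mm/row 17 deg/row 2.8
[[0.0,0.0,0.283,0.0,0.0,0.0,8],
[0.001,0.0,0.284,0.0,0.0,0.0,8],
[0.0,0.0,0.283,0.0,0.0,0.0,8],
[0.0,0.0,0.283,0.0,0.0,0.0,8],
[0.001,0.0,0.284,0.0,0.0,0.0,8]] | max mm/row 34 deg/row 0.0
[[0.0,0.0,0.056,0.0,0.0,0.0,8],
[0.0,0.0,0.056,0.0,0.0,0.0,8],
[0.0,0.0,0.057,0.0,0.0,0.0,8],
[0.0,0.0,0.056,0.0,0.0,0.0,8]] | max mm/row 7 deg/row 0.0
```

View pics/poured.png

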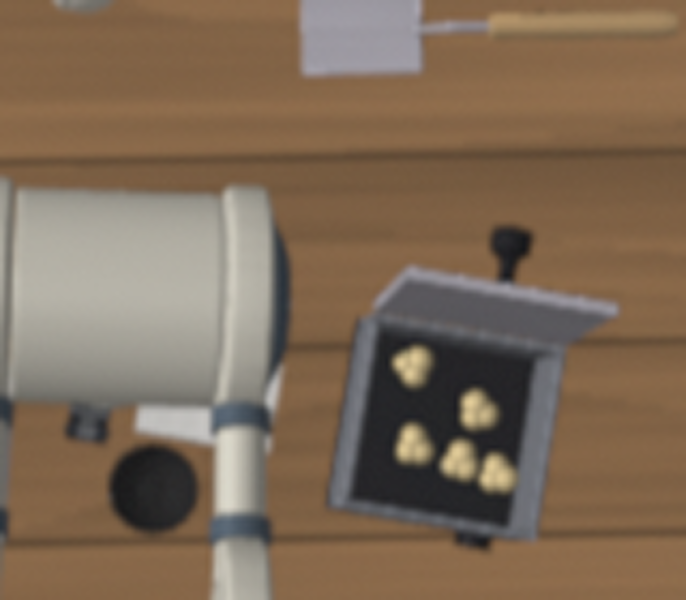

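All five nuggets lie in the melter ((412,367), (478,408), (413,443), (460,460), (497,472) px). Setting the scoop back where it stood.

Emit:
send_rows --pt "0.021 0.131 0.041 0 0 -0.024 8" --pt "0.014 0.132 0.042 0 0 -0.023 8" --pt "0.008 0.132 0.041 0 0 -0.024 8" --pt "0.001 0.133 0.041 0 0 -0.023 8" --pt "-0.006 0.132 0.042 0 0 -0.024 8" --pt "-0.012 0.132 0.041 0 0 -0.023 8" --pt "-0.018 0.132 0.042 0 0 -0.024 8" --pt "-0.025 0.13 0.041 0 0 -0.024 8"

```text
t: 20.3
tool_pos: [0.6374, 0.0269, 0.2243]
eef_rot: [-3.139, -0.002, 1.782]
force: [-0.0, -0.1, -1.5]
opening: 0.196
```

Emit:
send_rows --pt "0 0 0.283 0 0 0 8" --pt "0 0 0.283 0 0 0 8" --pt "0 0 0.283 0 0 0 8" --pt "0 0 0.283 0 0 0 8" --pt "0 0 0.285 0 0 0 8" --pt "0 0 0.056 0 0 0 8" --pt "0 0 0.056 0 0 0 8" --pt "0 0 0.056 0 0 0 8" --pt "0 0 0.056 0 0 0 8" --pt "0 0 0 0 0 0 8"

```text
t: 21.3
tool_pos: [0.6366, 0.0282, 0.0277]
eef_rot: [-3.14, -0.001, 1.781]
force: [0.2, -0.4, -1.1]
opening: 0.196
```

```bash
python3 - <<'E'
from h import *
s=robot.get_state();o,x=scoop_now();print(s["force"],o,x,s["tool_pos"])
E
```

```text
[ 0.23859805 -0.37012041 -1.13213597] [ 0.65203498 -0.04154553  0.00287892] [ 0.20881099 -0.97795532 -0.0011637 ] [0.63660394 0.02819875 0.02770309]
```

Emit:
send_rows --pt "0 0 0.011 0 0 0 8" --pt "0 0 0.01 0 0 0 8" --pt "0 0 0 0 0 0 8" --pt "0 0 0 0 0 0 42" --pt "0 0 0 0 0 0 42" --pt "0 0 0 0 0 0 42" --pt "0 0 0 0 0 0 42" --pt "0 0 -0.1 0 0 0 42" --pt "0 0 -0.2 0 0 0 42" --pt "0 0 -0.3 0 0 0 42"

```text
t: 22.3
tool_pos: [0.6357, 0.0283, 0.0973]
eef_rot: [-3.137, -0.002, 1.781]
force: [-0.7, -0.1, 0.8]
opening: 0.489
```

Emit:
send_rows --pt "0 0 -0.3 0 0 0 42" --pt "0 0 -0.3 0 0 0 42" --pt "0 0 -0.3 0 0 0 20"

```text
t: 22.6
tool_pos: [0.6367, 0.0281, 0.2077]
eef_rot: [-3.14, -0.001, 1.781]
force: [0.3, 0.0, 0.3]
opening: 0.338
```

```bash
python3 - <<'E'
from h import *
s=robot.get_state();print(s["force"],s["tool_pos"],s["opening"],s["q"])
c=snap("scene");C=cloud(c);h=cv2.cvtColor(c["pixels"],cv2.COLOR_RGB2HSV)
M=(h[...,1]<60)&(C[...,0]>.57)&(C[...,0]<.75)&(C[...,1]>-.12)&(C[...,1]<.03)&(C[...,2]<.05);P=C[M]
print("pan",len(P),cv2.minAreaRect(P[:,:2].astype(np.float32)*1000),np.percentile(P[:,2],[2,50,98]))
F=C[(np.abs(C[...,0]-.655)<.025)&(np.abs(C[...,1]+.05)<.025)&(C[...,2]<.04)]; A=np.c_[F[:,:2],np.ones(len(F))]; print("floor plane",np.linalg.lstsq(A,F[:,2],rcond=None)[0],np.median(F[:,2]))
# lid
L=C[(C[...,0]>.5)&(C[...,0]<.62)&(C[...,1]>-.33)&(C[...,1]<-.15)&(C[...,2]>.095)&(C[...,2]<.24)]
for z in np.arange(.10,.24,.02):
    q=L[np.abs(L[:,2]-z)<.01]; d=(q[:,:2]-MC)@MX; print(round(z,2),len(q),np.percentile(d,[5,50,95]).round(3) if len(q) else "")
K=C[(h[...,2]<60)&(C[...,0]>.54)&(C[...,0]<.66)&(C[...,1]>-.33)&(C[...,1]<-.15)&(C[...,2]>.1)]; print("knob",len(K),np.percentile(K,[5,50,95],axis=0).round(3))
E
```

```text
[0.30482876 0.02633139 0.2741907 ] [0.63670824 0.02814359 0.20768231] 0.33833970070152347 [-4.98229741e-02  5.19940406e-01  1.32289317e+00  6.47069117e-04
  1.30040340e+00 -2.60381518e-01]
pan 1553 ((660.2965698242188, -45.109947204589844), (179.30877685546875, 149.94183349609375), 0.1137014776468277) [-0.76172794 -0.7439398   0.0305396 ]
floor plane [ 1.02169339  0.4991041  -0.95783603] -0.0014229468621287378
0.1 95 [0.071 0.076 0.082]
0.12 119 [0.074 0.078 0.082]
0.14 109 [0.075 0.08  0.084]
0.16 116 [0.077 0.081 0.086]
0.18 137 [0.078 0.083 0.122]
0.2 184 [0.08  0.086 0.128]
0.22 167 [0.079 0.085 0.091]
knob 46 [[ 0.556 -0.254  0.186]
 [ 0.583 -0.244  0.199]
 [ 0.591 -0.236  0.206]]
```

```bash
cat >> h.py <<'E'
LQ=R.from_euler("z",79.4,degrees=True)*R.from_euler("x",180,degrees=True)
def lidpose(phi,r=.105,ym=.045,h=.010,gap=0.,tip=.019,dz=0):
    c,s=np.cos(phi),np.sin(phi)
    xm=.070-r*c+(.008+gap)*s+h; z=.085+r*s+(.008+gap)*c
    return np.r_[MC+xm*MX+ym*MY,z-tip+dz]
E
python3 - <<'E'
from h import *
pre=lidpose(1.75,gap=.035); up=pre+[0,0,.10]
print(pre)
plan([(up,LQ,8,3),(pre,LQ,4,3),(lidpose(1.75,gap=.004),LQ,3,3)]+[(lidpose(a),LQ,n,3) for a,n in((1.4,4),(1.1,3),(.8,3),(.5,3),(.3,3),(.15,2))])
E
```

```text
[ 0.60990977 -0.20121401  0.16165394]
[[-0.227,-0.08,-0.05,0.0,0.0,0.024,3],
[-0.231,-0.068,-0.05,0.001,0.0,0.023,3],
[-0.234,-0.057,-0.05,0.0,0.0,0.024,3],
[-0.236,-0.045,-0.05,0.001,0.0,0.023,3],
[-0.239,-0.034,-0.049,0.0,0.0,0.024,3],
[-0.24,-0.021,-0.05,0.0,0.0,0.024,3],
[-0.24,-0.01,-0.05,0.001,0.0,0.023,3],
[-0.241,0.002,-0.05,0.0,0.0,0.024,3]] | max mm/row 30 deg/row 2.8
[[0.0,0.0,0.208,0.0,0.0,0.0,3],
[0.0,0.0,0.209,0.0,0.0,0.0,3],
[0.0,0.0,0.208,0.0,0.0,0.0,3],
[0.0,0.0,0.209,0.0,0.0,0.0,3]] | max mm/row 25 deg/row 0.0
[[0.0,-0.085,-0.015,0.0,0.0,0.0,3],
[0.0,-0.085,-0.016,0.0,0.0,0.0,3],
[0.0,-0.085,-0.015,0.0,0.0,0.0,3]] | max mm/row 10 deg/row 0.0
[[0.0,-0.084,-0.008,0.0,0.0,0.0,3],
[0.0,-0.085,-0.007,0.0,0.0,0.0,3],
[0.0,-0.084,-0.008,0.0,0.0,0.0,3],
[0.0,-0.084,-0.008,0.0,0.0,0.0,3]] | max mm/row 10 deg/row 0.0
[[0.0,-0.085,0.021,0.0,0.0,0.0,3],
[0.0,-0.085,0.021,0.0,0.0,0.0,3],
[0.0,-0.085,0.022,0.0,0.0,0.0,3]] | max mm/row 10 deg/row 0.0
[[0.0,-0.075,0.045,0.0,0.0,0.0,3],
[0.0,-0.074,0.045,0.0,0.0,0.0,3],
[0.0,-0.075,0.045,0.0,0.0,0.0,3]] | max mm/row 10 deg/row 0.0
[[0.0,-0.058,0.066,0.0,0.0,0.0,3],
[0.0,-0.058,0.065,0.0,0.0,0.0,3],
[0.0,-0.058,0.066,0.0,0.0,0.0,3]] | max mm/row 10 deg/row 0.0
[[0.0,-0.027,0.052,0.0,0.0,0.0,3],
[0.0,-0.027,0.051,0.0,0.0,0.0,3],
[0.0,-0.026,0.052,0.0,0.0,0.0,3]] | max mm/row 7 deg/row 0.0
[[0.0,-0.02,0.063,0.0,0.0,0.0,3],
[0.0,-0.019,0.063,0.0,0.0,0.0,3]] | max mm/row 8 deg/row 0.0
```

Emit:
send_rows --pt "-0.227 -0.08 -0.05 0 0 0.024 3" --pt "-0.231 -0.068 -0.05 0 0 0.023 3" --pt "-0.234 -0.057 -0.05 0 0 0.024 3" --pt "-0.236 -0.045 -0.05 0 0 0.023 3" --pt "-0.239 -0.034 -0.05 0 0 0.024 3" --pt "-0.24 -0.021 -0.05 0 0 0.024 3" --pt "-0.24 -0.01 -0.05 0 0 0.023 3" --pt "-0.241 0.002 -0.05 0 0 0.024 3"

```text
t: 23.45
tool_pos: [0.6074, -0.2023, 0.254]
eef_rot: [-3.14, -0.0, 1.383]
force: [0.5, -0.1, 0.3]
opening: 0.028
```

Emit:
send_rows --pt "0 0 0.208 0 0 0 3" --pt "0 0 0.208 0 0 0 3" --pt "0 0 0.208 0 0 0 3" --pt "0 0 0.209 0 0 0 3" --pt "0 -0.085 -0.015 0 0 0 3" --pt "0 -0.085 -0.015 0 0 0 3" --pt "0 -0.085 -0.015 0 0 0 3" --pt "0 -0.084 -0.008 0 0 0 3" --pt "0 -0.085 -0.008 0 0 0 3"

```text
t: 24.35
tool_pos: [0.557, -0.1917, 0.1617]
eef_rot: [-3.141, 0.0, 1.385]
force: [1.1, 0.5, -0.3]
opening: 0.033
```

```bash
cat >> h.py <<'E'
def lid():
    s=robot.get_state();print(s["t"],s["force"],s["tool_pos"],s["q"].round(2))
    for n in("scene","top"):
        C=cloud(snap(n)); d=C[...,:2]-MC; X=d@MX; Y=d@MY
        m=(Y>-.06)&(Y<-.03)&(X>-.09)&(X<.15)&(C[...,2]>.095)&(C[...,2]<.24)
        if m.sum()>10:
            a,b=X[m],C[...,2][m]; phi=np.arctan2(b-.085,.07-a); print(n,m.sum(),"lid phi",np.percentile(phi,[20,50,80]).round(2),"z max",np.percentile(b,98).round(3))
        else: print(n,m.sum())
E
python3 -c "
from h import *; lid()"
```

```text
24.35 [ 1.05752908  0.50897652 -0.3300046 ] [ 0.55701543 -0.19170476  0.16168248] [-0.43  0.5   1.5  -0.    1.14 -0.25]
scene 251 lid phi [1.44 1.47 1.56] z max 0.225
top 46 lid phi [1.41 1.45 1.5 ] z max 0.229
```

Emit:
send_rows --pt "0 -0.084 -0.008 0 0 0 3" --pt "0 -0.084 -0.002 0 0 0 3" --pt "0 -0.085 0.021 0 0 0 3" --pt "0 -0.085 0.021 0 0 0 3" --pt "0 -0.085 0.022 0 0 0 3" --pt "0 -0.075 0.045 0 0 0 3" --pt "0 -0.075 0.045 0 0 0 3" --pt "0 -0.075 0.045 0 0 0 3"

```text
t: 25.25
tool_pos: [0.4804, -0.1772, 0.1375]
eef_rot: [-3.139, -0.0, 1.385]
force: [0.8, -0.5, 0.8]
opening: 0.033
```

```bash
python3 -c "
from h import *; lid(); print(lidpose(.8))
plan([(lidpose(a),LQ,n,3) for a,n in((.5,3),(.3,3),(.15,2))])"
```

```text
25.25 [ 0.81598939 -0.48150544  0.75431686] [ 0.48035765 -0.17721879  0.13745364] [-0.47  0.44  1.71 -0.    0.99 -0.28]
scene 279 lid phi [0.73 0.78 0.9 ] z max 0.181
top 4
[ 0.48365071 -0.17758057  0.14689604]
[[0.0,-0.046,0.038,-0.001,0.0,0.0,3],
[0.0,-0.045,0.038,-0.001,0.0,0.0,3],
[0.0,-0.046,0.039,0.0,0.0,0.0,3]] | max mm/row 7 deg/row 0.1
[[0.0,-0.027,0.052,0.0,0.0,0.0,3],
[0.0,-0.027,0.052,0.0,0.0,0.0,3],
[0.0,-0.026,0.051,0.0,0.0,0.0,3]] | max mm/row 7 deg/row 0.0
[[0.0,-0.02,0.063,0.0,0.0,0.0,3],
[0.0,-0.019,0.063,0.0,0.0,0.0,3]] | max mm/row 8 deg/row 0.0
```

Emit:
send_rows --pt "0 -0.046 0.038 0 0 0 3" --pt "0 -0.046 0.038 0 0 0 3" --pt "0 -0.046 0.039 0 0 0 3" --pt "0 -0.027 0.052 0 0 0 3" --pt "0 -0.027 0.052 0 0 0 3" --pt "0 -0.027 0.052 0 0 0 3" --pt "0 -0.02 0.063 0 0 0 3" --pt "0 -0.02 0.063 0 0 0 3"

```text
t: 26.15
tool_pos: [0.4503, -0.1716, 0.0898]
eef_rot: [-3.139, -0.0, 1.385]
force: [0.6, 0.0, 0.4]
opening: 0.034
```

```bash
python3 -c "
from h import *; lid(); print(lidpose(0))"
```

```text
26.15 [0.59548273 0.01416181 0.40753501] [ 0.45032765 -0.17159177  0.08976365] [-0.49  0.48  1.83 -0.    0.83 -0.3 ]
scene 188 lid phi [0.17 0.21 0.34] z max 0.113
top 11 lid phi [0.91 1.19 1.24] z max 0.102
[ 0.446705 -0.170665  0.074   ]
```

Emit:
send_rows --pt "0 -0.005 0.03 0 0 0 3" --pt "0 -0.005 0.03 0 0 0 3" --pt "0 -0.005 0.025 0 0 0 3" --pt "0 0 0.02 0 0 0 3" --pt "0 0 0 0 0 0 3"

```text
t: 26.75
tool_pos: [0.4488, -0.1713, 0.0786]
eef_rot: [-3.14, -0.0, 1.385]
force: [-5.5, 2.6, 24.1]
opening: 0.033
```

Emit:
send_rows --pt "0 0 0.017 0 0 0 3" --pt "0 0 0 0 0 0 3"

```text
t: 26.95
tool_pos: [0.4489, -0.1714, 0.0781]
eef_rot: [-3.141, 0.0, 1.386]
force: [-14.0, 6.4, 64.3]
opening: 0.039
```

```bash
python3 -c "
from h import *; lid()"
```

```text
26.95 [-14.00948893   6.42915942  64.34985184] [ 0.44893617 -0.17138139  0.07807694] [-0.49  0.5   1.85 -0.    0.8  -0.3 ]
scene 59 lid phi [0.11 0.19 0.47] z max 0.102
top 14 lid phi [0.79 0.99 1.16] z max 0.101
```

Firm contact (24 N, then 64 N within 1 mm), so the lid is on its stop. I lift off and move clear.

Emit:
send_rows --pt "0 0 -0.03 0 0 0 3" --pt "0 0 -0.1 0 0 0 3" --pt "0 0 -0.3 0 0 0 3" --pt "0 0 -0.3 0 0 0 3" --pt "0 0 -0.3 0 0 0 3" --pt "0 0 -0.3 0 0 0 3" --pt "0.1 -0.3 -0.1 0 0 0 3" --pt "0.1 -0.1 0 0 0 0 3"

```text
t: 27.85
tool_pos: [0.4049, -0.1384, 0.2489]
eef_rot: [-3.141, 0.0, 1.385]
force: [-0.3, 0.8, -0.9]
opening: 0.032
```

Emit:
send_rows --pt "0.35 0 0 0 0 0 3" --pt "0.35 0 0 0 0 0 3" --pt "0.35 0 0 0 0 0 3" --pt "0.35 0 0 0 0 0 3" --pt "0.35 0 0 0 0 0 3" --pt "0.35 0 0 0 0 0 3" --pt "0 0 0 0 0 0 3" --pt "0 0 0 0 0 0 3"

```text
t: 28.65
tool_pos: [0.4524, 0.1097, 0.2469]
eef_rot: [-3.138, 0.0, 1.388]
force: [1.1, -0.4, 0.4]
opening: 0.036
```

```bash
python3 - <<'E'
from h import *
s=robot.get_state();print(s["t"],s["tool_pos"],s["force"])
for n in("scene","top"):
    c=snap(n);C=cloud(c); C0=np.load(n+"0.npy"); h=cv2.cvtColor(c["pixels"],cv2.COLOR_RGB2HSV)
    d=C[...,:2]-MC; X=d@MX; Y=d@MY
    m=(np.abs(X)<.06)&(np.abs(Y)<.06)&(np.abs(Y)>.025)&(C[...,2]>.05)&(C[...,2]<.15)
    A=np.c_[X[m],np.ones(m.sum())]; k=np.linalg.lstsq(A,C[...,2][m],rcond=None)[0]; print(n,"lid slope",k[0].round(3),"z mid",k[1].round(4),m.sum())
    # scoop
    o=np.array([.652,-.0415,0]); th=np.radians(-77.9); ux=np.array([np.cos(th),np.sin(th)]); uy=np.array([-ux[1],ux[0]])
    e=C[...,:2]-o[:2]; a,b=e@ux*1000,e@uy*1000
    m=(np.abs(a)<38)&(np.abs(b)<40)&(np.abs(C[...,2])<.02)
    k=np.linalg.lstsq(np.c_[a[m]/1000,b[m]/1000,np.ones(m.sum())],C[...,2][m],rcond=None)[0]; print("  scoop floor slopes/height",k.round(3),m.sum())
    # bystanders: height medians now vs start
    for nm,(x,y,r) in dict(bowl=(.42,-.01,.05),sand=(.573,.007,.04),peng=(.792,.036,.05),tin=(.48,-.506,.06)).items():
        f=lambda C:C[(np.hypot(C[...,0]-x,C[...,1]-y)<r)&(C[...,2]>.012)&(C[...,2]<.2)]
        p,q=f(C0),f(C); print("  ",nm,np.median(p,0).round(3),np.median(q,0).round(3),len(p),len(q))
    if n=="scene": save(c,"final.png",(150,120,350,270))
E
```

```text
28.65 [0.45235804 0.10966175 0.24686406] [ 1.11141391 -0.40272406  0.35034589]
scene lid slope -0.004 z mid 0.0935 396
  scoop floor slopes/height [-0.044  0.004  0.003] 294
   bowl [ 0.407 -0.008  0.025] [ 0.407 -0.008  0.024] 123 120
   sand [0.578 0.001 0.024] [0.578 0.001 0.024] 105 107
   peng [0.818 0.024 0.058] [0.818 0.024 0.058] 279 282
   tin [ 0.502 -0.519  0.064] [ 0.503 -0.519  0.064] 377 379
top lid slope 0.007 z mid 0.0943 928
  scoop floor slopes/height [ 0.002 -0.001  0.003] 552
   bowl [ 0.422 -0.011  0.023] [ 0.421 -0.018  0.02 ] 262 200
   sand [0.573 0.007 0.025] [0.573 0.007 0.025] 191 185
   peng [0.795 0.033 0.063] [0.795 0.033 0.062] 305 300
   tin [ 0.48  -0.508  0.068] [ 0.48  -0.508  0.068] 795 791
```

View pics/final.png

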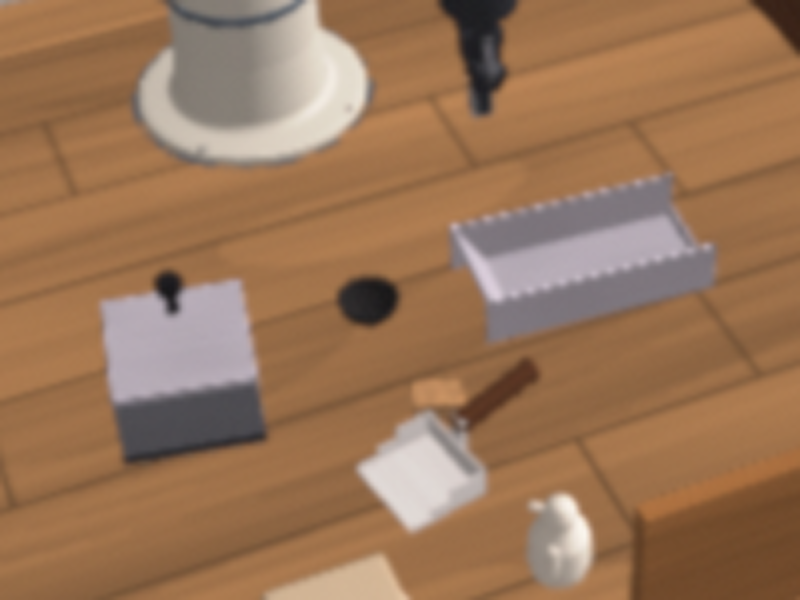

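The lid lies flat on the melter (~(180,340) px): slope under 0.01 rad, top at 0.094 m. The scoop stands flat at ~(425,465) px, the tray is empty, the bystanders are in place and the arm is clear.

```bash
python3 -c "
from h import *; print(ticket.job_done())"
```

```text
the job is handed in; nothing more can be done
None
```

I scooped all five nuggets in one pass and poured them into the melter. Then I put the scoop back where it had stood and closed the lid. I handed the job in at about 28.7 s of the 72 s allowed.

**Last checks**
- **Nuggets:** after pouring, the top camera showed all five inside the melter, about 22–24 mm above the bench. The tray was empty in the final picture.
- **Lid:** its top is flat to within 0.01 rad at a height of 0.094 m; a closed lid should be at 0.093 m. The last press on it read 64 N at the wrist (limit 120 N), made with the fingertips.
- **Scoop:** the top view shows it level, with its floor 3 mm above the bench. The scene view suggested a 0.04 rad slope, which is still inside the 0.15 rad limit.
- **Bystanders:** the bowl, sanding block, penguin and tin were where they started to within about 1 mm. The top view shifted the bowl by 7 mm, because the arm partly covered it there; the scene view showed no change. I did not measure the glue bottle or modelling tool, but the arm did not work near them.
- **Forces:** the wrist force readings, taken at the end of each move, stayed at about 3 N or less while the scoop was in the tray and over the melter.

**What disagreed:** the real fingertips stood about 40 mm higher than the reported tool position and the tool description implied. My first grasp therefore closed above the handle without touching it. I saw this from the opening reading and the depth image, lowered the arm to suit, and allowed for the offset from then on.

I used 12 pictures, two over the budget of 10.

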